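Make up the two loan kits

ROBOT

A 6-joint arm with a two-finger parallel gripper is mounted at the origin on the work surface. World frame = base frame: x ahead of the robot, y to its left, z up, the work surface at z = 0. Lengths are in m, angles in rad, forces in N, time in s.
With the tool pointing down it reaches from about 0.375 to 0.9 m from the base axis. Payload 3.1 kg.
Tool frame: the origin (TCP) lies midway between the tips of the shut fingers; the grasp point (between the pads) lies 19 mm behind it; x points along the fingers, z is the direction in which the jaws open and shut, and the axes are right-handed (so a half turn about x gives the same grasp; the last joint's range is limited). The gripper opens to 85 mm and grips with 20 to 120 N. Pads are 22 mm wide; open, the fingers measure 114 mm over their backs; the gripper's body (76 mm by 85 mm) begins 54 mm behind the grasp point. The pads swing forward as they close: fully open they stand 13 mm farther back than shut.
Start: joints at [1.034, 0.527, 1.433, -0, 1.181, -0.178], TCP at [0.219, 0.585, 0.231] pointing down, gripper open.
Joint ranges: [-3.08, 3.08], [-0.75, 2.2], [0.22, 2.44], [-1.43, 4.57], [0, 2.65], [-2.85, 2.85]. Speed limits (rad/s): [2.79, 2.79, 3.14, 3.14, 3.14, 3.14].

INTERFACE

Orientations are given as a unit quaternion [x, y, z, w].
In Python, from station import telemetry, optics, manip gives the robot as it stands.
- The arm moves only by the tool step_arm, never from a script. Its argument "commands" is a list of rows, each a list of 4 numbers: the shift along the tool's x, y, z in m, then the turn about the tool's x in rad. A call has 1 to 8 rows; each row is the pose to reach, as a shift and turn from the pose measured when the call began, along the tool's axes at that moment; what a row does not reach only later rows make up. A row lasts 1/12 s, in which the tool goes at most 41.7 mm and 7.16 degrees, less where a joint would pass 70% of its speed; a pose out of reach is approached as far as the arm can. A call with a gripper value outside its range is refused whole. "jaw" is the finger opening in m, from 0 to 0.0854, set as the call begins (left out, the last holds). The fingers move at their own pace and stop on an object; "grip_force" is the grip in N (left out, the last holds). Time passes only in rows, so rows that repeat a pose let the fingers close. It gives the time, the measured TCP pose, the force and the opening at its end, in the units of the state.
- telemetry.sense(): the state, without advancing time (a new reading comes with each control period).
- optics.snapshot(name): name is "side" or "top" or "wrist"; returns the picture (420x560x3 uint8, red, green, blue); there is no depth.
- optics.camera_params(name): a dict with "mtx" (3x3 intrinsics, pixels), "origin" and "attitude" of the camera in the world. Camera axes: x right, y down, z forward; pixel columns grow to the right and rows downward; lengths in m; the calibration is good to about 2 mm. A picture is of the moment at which its call begins: read the wrist's pose just before it. camera_params takes no time and is no camera call; for the wrist camera it gives the pose at the moment of the call.
- manip.sign_off(): hands the job in, once; it reports no verdict.
The state is a dict: "t": time; "q": joint angles; "qd": joint speeds; "tau": joint torques, N m; "tcp_pos": TCP position; "tool_rot": TCP orientation; "force": force on the tool from outside, world axes, zero at the start; "ft_torque": the same for the moment, N m; "finger_gap": opening from 0.0 (shut) to 1.0 (fully open).
Only numpy, scipy, OpenCV 4.12 (cv2) and the standard library are available. Lean on these libraries where they do the work, as an engineer would, in place of code of your own. Each camera call takes 0.05 s, during which the arm holds its last target.

TASK

Make up the two loan kits from the stock on the shelf. In the long tray lay the oval carabiner in the big compartment, the larger grip ball in the middle one and the tape roll in the small end one; in the short tray put the stopwatch case in the wider compartment and the smaller grip ball in the narrower one, everything flat on the tray's floor and the same way up as it is in the stock. Leave the balm tin and the weight plate, which belong to neither kit, where they are.

Things in the scene. Friction and masses are not known exactly. Their poses are not given: they have to be found in the camera images.
- long_tray: Long tray, plywood rims, grey felt floor, fixed; yaw within 0.12 rad. 128 mm (x) by 296 mm (y); rims and partitions 4 mm thick, tops 14 mm above the shelf; floor 4 mm thick. Origin: centre of underside, z up. Three compartments 120 mm deep along x, centred on x = 0: big, 120 mm wide, centre y = +84 mm; middle, 80 mm wide, centre y = -20 mm; small end, 80 mm wide, centre y = -104 mm.
- short_tray: Short tray made like the long one and beside it, left or right; fixed; yaw within 0.25 rad. 108 mm (x) by 172 mm (y); rims and partition 4 mm thick, tops 14 mm above the shelf; floor 4 mm thick. Origin: centre of underside, z up. Two compartments 100 mm deep along x, centred on x = 0: wider, 90 mm wide, centre y = +37 mm; narrower, 70 mm wide, centre y = -47 mm.
- carabiner: Oval steel carabiner lying flat: 96 mm long (its x), 56 mm wide (its y), round bar 11 mm thick, open inside (34 mm wide). Its long sides are straight and parallel over the middle 40 mm, so it can be gripped low down across its 56 mm width. Origin: centre of its underside; z up. About 160 g. Starts with its length within 0.4 rad of world x.
- large_ball: Larger green silicone grip ball, 54 mm in diameter, firm, standing on a small flat foot (24 mm wide), 51 mm high. Origin: centre of the foot; z up through the ball, whose centre is 24 mm above the origin. About 130 g.
- small_ball: Smaller green silicone grip ball, 40 mm in diameter, firm, standing on a small flat foot (20 mm wide), 37 mm high. Origin: centre of the foot; z up through the ball, whose centre is 17 mm above the origin. About 60 g.
- stopwatch_case: Yellow plastic stopwatch case lying flat with its round black-rimmed window up: 76 mm long (its x), 54 mm wide (its y), 34 mm high, flat sides. Origin: centre of its underside; z up. About 110 g. Starts with its length within 0.5 rad of world x.
- tape_roll: Roll of white finger tape standing on its flat end: 56 mm in diameter, 38 mm high, with a 28 mm hole down the middle. Origin: centre of its underside; z up along the hole. About 60 g.
- balm_tin: Bystander: round flat bare-metal tin of hand balm, 68 mm in diameter, 24 mm high, standing loose in the row of stock. Origin: centre of its underside. Not to be moved.
- weight_plate: Bystander: small dark steel weight plate lying flat and loose, 76 mm in diameter, 14 mm thick, 27 mm hole. Origin: centre of its underside. Not to be moved. The kit things, the tin and this plate stand in any order in one staggered row beyond the trays, about 110 mm apart; nothing else stands within 100 mm of that row or of the trays.
Things that resemble listed ones, but are neither listed nor needed, are in the scene too. Several things have the shape of the tape_roll; the one meant has the colours described above. Leave any blue look-alike of the carabiner alone.

How it is judged:
By the outcome, as a careful person would: the job done as asked, in the order asked, and still so for the second after the job is handed in, with the robot touching nothing.
It also fails if it takes over 128 s, if anything falls off the work surface, if the arm or the gripper's body presses on something with over 40 N, if the wrist force passes 120 N, or if a joint passes its speed limit or range.

## Working session

There is one attempt and no reset: what is moved stays moved. The work goes in short steps, Python scripts to look and compute and a tool call to move; the robot and the scene stay as the last step left them, time stands still between calls to the robot, and variables do not carry over. Pictures are saved under pics/ and viewed, and the job is handed in when it is done.

Besides the shell and the picture viewer there is one more tool, called after "Emit:" as name([rows], argument=value, ...), one row to a line, values as JSON. step_arm: Moves the arm, as the interface text tells. Its arguments: {"type":"object","properties":{"commands":{"type":"array","items":{"type":"array","items":{"type":"number"}}},"jaw":{"type":"number"},"grip_force":{"type":"number"}},"required":["commands"]}

```bash
ls; mkdir -p pics; python3 - <<'E'
from station import telemetry, optics, manip
import cv2,numpy as np
print(telemetry.sense())
for n in ["side","top","wrist"]:
    p=optics.camera_params(n); print(n,p)
    im=optics.snapshot(n); cv2.imwrite(f"pics/{n}0.png",im[:,:,::-1])
E
```

```text
pics
{'t': 0.0, 'q': array([ 1.03448143e+00,  5.28444012e-01,  1.43393632e+00, -8.58659080e-07,
        1.18136417e+00, -1.78507199e-01]), 'qd': array([-0.00151766, -0.00035624, -0.00176875,  0.00033418, -0.00142323,
       -0.00058369]), 'tau': array([ 1.09603359e-03, -4.42347872e+01, -1.78032732e+01, -2.27051078e-04,
        8.57745472e-03,  2.14810569e-05]), 'tcp_pos': array([0.21848982, 0.58479369, 0.2303364 ]), 'tool_rot': array([-0.40336004,  0.58168684,  0.40272801,  0.58030273]), 'force': array([ 0.90177069, -0.24768079,  1.00356852]), 'ft_torque': array([ 0.00083589, -0.00360945,  0.0405493 ]), 'finger_gap': 1.001979048384453}
side {'mtx': array([[493.87835906,   0.        , 274.93046716],
       [  0.        , 493.87835906, 204.88531646],
       [  0.        ,   0.        ,   1.        ]]), 'origin': array([ 0.20251848, -0.61201583,  0.7670927 ]), 'attitude': array([ 0.88670887, -0.25631281,  0.10742418, -0.36947417])}
top {'mtx': array([[401.29121955,   0.        , 278.70762719],
       [  0.        , 401.29121955, 209.62504534],
       [  0.        ,   0.        ,   1.        ]]), 'origin': array([ 0.4845179 , -0.00933227,  0.93707104]), 'attitude': array([ 0.71400846, -0.69779797,  0.03266163, -0.04693754])}
wrist {'mtx': array([[370.1855778 ,   0.        , 276.31673451],
       [  0.        , 370.1855778 , 209.81259075],
       [  0.        ,   0.        ,   1.        ]]), 'origin': array([0.14296897, 0.61328507, 0.37360385]), 'attitude': array([0.81090908, 0.56297276, 0.09057525, 0.13146962])}
```

View pics/side0.png

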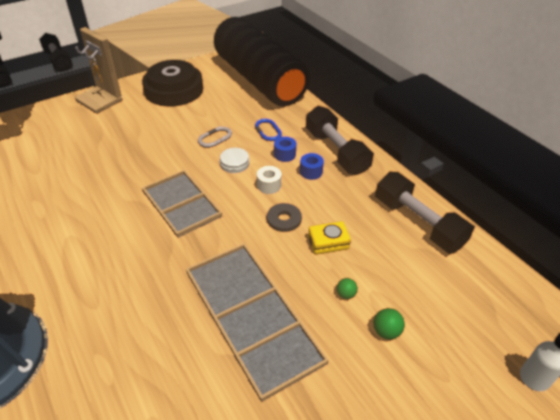

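View pics/top0.png

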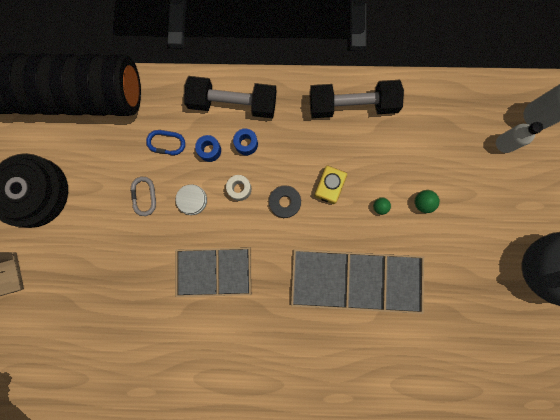

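View pics/wrist0.png

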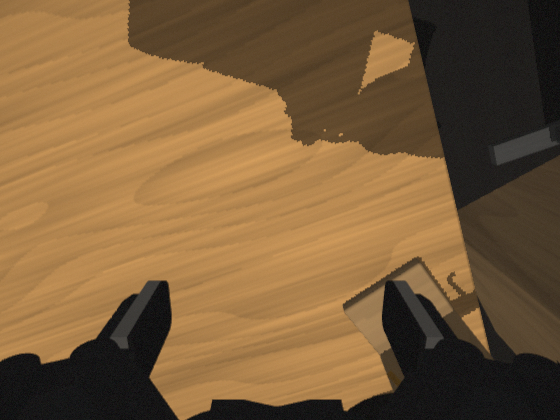

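The top view has the stock row at rows 165–215. From left to right it holds the grey carabiner (143,197), tin (191,199), white roll (237,187), plate (285,201), yellow case (331,184), small ball (382,206) and large ball (427,201). The short tray is at about (213,272) and the long tray at about (357,281). There are look-alikes: blue rolls at (208,148) and (245,142), and a blue carabiner at (165,142).

```bash
cat > h.py <<'E'
from station import telemetry, optics, manip
import cv2,numpy as np
from scipy.spatial.transform import Rotation as R
def ray(n,uv,z,p=None):
    p=p or optics.camera_params(n); uv=np.atleast_2d(uv).astype(float)
    d=np.c_[uv,np.ones(len(uv))]@np.linalg.inv(p["mtx"]).T
    d=R.from_quat(p["attitude"]).apply(d); o=p["origin"]
    return o+d*((z-o[2])/d[:,2])[:,None]
def proj(n,P,p=None):
    p=p or optics.camera_params(n)
    c=R.from_quat(p["attitude"]).inv().apply(np.atleast_2d(P)-p["origin"])@p["mtx"].T
    return c[:,:2]/c[:,2:]
def blobs(m,amin):
    m=m.astype(np.uint8)*255
    cs,_=cv2.findContours(m,cv2.RETR_EXTERNAL,cv2.CHAIN_APPROX_NONE)
    return sorted([c for c in cs if cv2.contourArea(c)>amin],key=lambda c:cv2.boundingRect(c)[0])
E
python3 - <<'E'
from h import *
im=optics.snapshot("top")
hsv=cv2.cvtColor(im,cv2.COLOR_RGB2HSV)
H,S,V=[hsv[...,i].astype(int) for i in range(3)]
cv2.imwrite("pics/ctop.png",cv2.resize(im[120:320,110:460,::-1],(800,457),interpolation=cv2.INTER_CUBIC))
def show(name,m,z,a=40,roi=(130,230)):
    mm=np.zeros_like(m); mm[roi[0]:roi[1],100:470]=m[roi[0]:roi[1],100:470]
    for c in blobs(mm,a):
        P=ray("top",c[:,0],z)[:,:2]
        r=cv2.minAreaRect((P*1000).astype(np.float32))
        (cx,cy),_=cv2.minEnclosingCircle(c); 
        print(name,cv2.boundingRect(c),np.round(r[0],1),np.round(r[1],1),round(r[2],1))
show("green",(H>40)&(H<85)&(S>100)&(V>40),0.02)
show("yellow",(H>22)&(H<35)&(S>190)&(V>120),0.034)
show("grey",(S<70)&(V>70),0.006)
show("white38",(S<70)&(V>120),0.038)
show("tray",(S<60)&(V>40),0.004,200,(235,325))
E

```

```text
green (374, 198, 17, 17) [ 602.1 -225.8] [35.7 37.3] 27.8
green (415, 190, 25, 23) [ 615.4 -328.7] [50.8 54.6] 1.3
grey (131, 177, 25, 39) [615.5 331.2] [92.6 54.1] 9.7
grey (175, 184, 32, 31) [609.8 218.3] [71.4 71. ] 47.0
grey (226, 175, 25, 26) [640.1 107.9] [59.7 56.7] 1.8
grey (325, 174, 15, 14) [ 660.6 -112.2] [31.7 30.3] 45.4
white38 (131, 177, 24, 38) [612.1 320.6] [86.7 49.7] 8.7
white38 (175, 184, 32, 30) [606.1 209.9] [68.9 67. ] 47.3
white38 (226, 175, 25, 24) [637. 104.] [53.  54.8] 1.2
white38 (326, 175, 13, 13) [ 654.  -109.2] [27.6 27.3] 1.2
tray (178, 250, 38, 45) [440.8 196.9] [99.8 86.3] 3.0
tray (219, 249, 30, 45) [445.3 111.6] [99.9 67. ] 2.3
tray (293, 251, 55, 56) [433.1 -87.8] [119.4 120. ] 88.4
tray (349, 255, 35, 54) [ 429.6 -192.5] [ 77.4 119.4] 89.7
tray (386, 256, 35, 55) [ 427.6 -276.6] [ 76.8 120. ] 89.1
```

View pics/ctop.png

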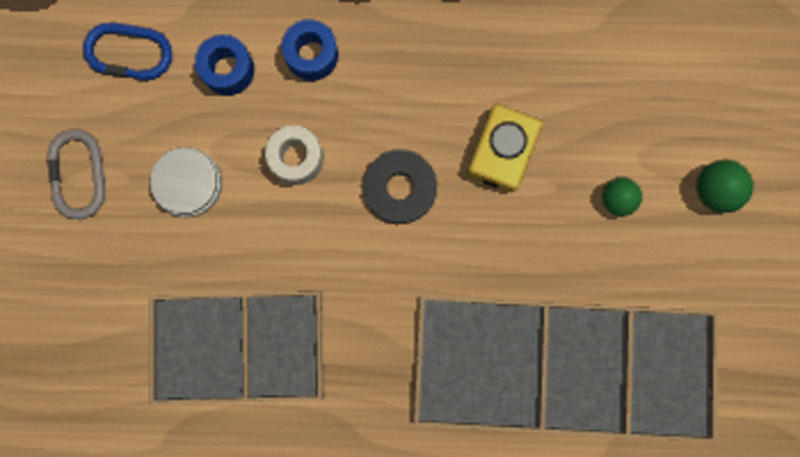

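The enlarged crop confirms the targets. The roll to use is the white one at (237,187); the two blue ones above it are out. The carabiner to use is the grey one at (143,197); the blue one at (165,142) is left alone. The large ball is at (427,201) and the small one at (382,206).

```bash
cat >> h.py <<'E'
def jawyaw():
    s=telemetry.sense(); z=R.from_quat(s["tool_rot"]).apply([0,0,1]); return np.arctan2(z[1],z[0])
def go(x,y,z,jaw=None):
    """shift in tool axes, turn about tool x, to reach TCP x,y,z and jaw line at yaw jaw (mod pi)"""
    s=telemetry.sense(); r=R.from_quat(s["tool_rot"]); p=s["tcp_pos"]
    d=r.inv().apply(np.array([x,y,z])-p); t=0
    j=jawyaw()
    if jaw is not None:
        dy=(jaw-j+np.pi/2)%np.pi-np.pi/2; t=-dy
    print("tcp",p.round(4),"jawyaw",round(j,3),"q6",s["q"][5].round(3),"gap",round(s["finger_gap"],3),"F",s["force"].round(1),"t",round(s["t"],2))
    print("SHIFT",d.round(4),"TURN",round(t,3),"rows>=",round(max(np.linalg.norm(d)/.0417,abs(t)/.125),1))
def yaw_of(P):
    r=cv2.minAreaRect((P*1000).astype(np.float32)); b=cv2.boxPoints(r)
    e=[b[1]-b[0],b[2]-b[1]]; e=max(e,key=np.linalg.norm)
    a=np.arctan2(e[1],e[0]); return np.array(r[0])/1000,(a+np.pi/2)%np.pi-np.pi/2,sorted(r[1])
E
python3 - <<'E'
from h import *
s=telemetry.sense();print(R.from_quat(s["tool_rot"]).as_matrix().round(3))
im=optics.snapshot("top")
hsv=cv2.cvtColor(im,cv2.COLOR_RGB2HSV)
H,S,V=[hsv[...,i].astype(int) for i in range(3)]
for nm,m,z in[("cara",(S<70)&(V>70),.006),("case",(H>22)&(H<35)&(S>190)&(V>120),.034)]:
    m=m.copy(); m[:170]=0;m[225:]=0
    m[:,:125]=0; 
    if nm=="cara": m[:,160:]=0
    for c in blobs(m,60): print(nm,yaw_of(ray("top",c[:,0],z)[:,:2]))
go(.555,.331,.23,np.pi/2-.1)
E
```

```text
[[-0.001 -0.937  0.35 ]
 [-0.001  0.35   0.937]
 [-1.     0.    -0.001]]
cara (array([0.61548761, 0.33123843]), np.float32(0.16942632), [54.14513397216797, 92.61034393310547])
tcp [0.2187 0.5851 0.2308] jawyaw 1.213 q6 -0.179 gap 1.0 F [0.1 0.8 0.6] t 0.25
SHIFT [ 0.0009 -0.404  -0.1202] TURN -0.258 rows>= 10.1
```

```bash
python3 - <<'E'
from h import *
s=telemetry.sense();p=s["tcp_pos"]
r=R.from_quat(s["tool_rot"])
for y in (-.1,-.05,0,.05): 
  q=p+r.apply([0,y,0]); q[2]=0; print(y,proj("wrist",q))
print(proj("wrist",p))
go(.6155,.331,.23,np.pi/2+.169)
E
```

```text
-0.1 [[276.24959392 257.95847767]]
-0.05 [[276.27163503 215.53529553]]
0 [[276.29550353 169.59489182]]
0.05 [[276.3214365  119.68094125]]
[[276.15465586 282.02046571]]
tcp [0.2187 0.5851 0.2308] jawyaw 1.213 q6 -0.179 gap 1.0 F [0.1 0.8 0.6] t 0.25
SHIFT [ 0.0008 -0.4607 -0.099 ] TURN -0.527 rows>= 11.3
```

Emit:
step_arm([
  [0,-0.04,-0.01,-0.05],
  [0,-0.08,-0.02,-0.1],
  [0,-0.12,-0.03,-0.15],
  [0,-0.16,-0.04,-0.2],
  [0,-0.2,-0.045,-0.25],
  [0,-0.24,-0.055,-0.3],
  [0,-0.28,-0.063,-0.35],
  [0,-0.32,-0.07,-0.4],
], jaw=0.07)

```text
t: 0.92
tcp_pos: [0.4952, 0.406, 0.2308]
tool_rot: [0.511, -0.489, -0.511, -0.488]
force: [0.4, 1.0, -0.5]
finger_gap: 0.821
```

```bash
python3 - <<'E'
from h import *
go(.6155,.331,.2,np.pi/2+.169)
E
```

```text
tcp [0.4952 0.406  0.2308] jawyaw 1.615 q6 -1.102 gap 0.821 F [ 0.4  1.  -0.5] t 0.92
SHIFT [ 0.0307 -0.1169 -0.0802] TURN -0.125 rows>= 3.5
```

Emit:
step_arm([
  [0.01,-0.03,-0.02,-0.04],
  [0.02,-0.06,-0.04,-0.08],
  [0.025,-0.09,-0.06,-0.125],
  [0.031,-0.117,-0.08,-0.125],
  [0.031,-0.117,-0.08,-0.125],
  [0.031,-0.117,-0.08,-0.125],
])

```text
t: 1.42
tcp_pos: [0.6168, 0.3294, 0.1985]
tool_rot: [-0.539, 0.458, 0.54, 0.456]
force: [-0.6, 1.0, -0.8]
finger_gap: 0.822
```

```bash
cat >> h.py <<'E'
def wshot(name):
    p=optics.camera_params("wrist"); im=optics.snapshot("wrist")
    cv2.imwrite(f"pics/{name}.png",im[:,:,::-1]); hsv=cv2.cvtColor(im,cv2.COLOR_RGB2HSV).astype(int)
    return p,im,hsv[...,0],hsv[...,1],hsv[...,2]
E
python3 - <<'E'
from h import *
p,im,H,S,V=wshot("w1")
m=(S<70)&(V>70); m[260:]=0
for c in blobs(m,300): 
    print(cv2.boundingRect(c),yaw_of(ray("wrist",c[:,0],.0055,p)[:,:2]))
go(.6155,.331,.2,np.pi/2+.169)
E
```

```text
(0, 131, 66, 69) (array([0.64440247, 0.10562025]), np.float32(-0.06347549), [58.35718536376953, 69.81351470947266])
(113, 111, 85, 81) (array([0.61099841, 0.21611015]), np.float32(-1.4044161), [72.87510681152344, 77.20600891113281])
(251, 126, 61, 101) (array([0.61570862, 0.33331995]), np.float32(0.17205465), [55.08583068847656, 95.15531921386719])
tcp [0.6156 0.3306 0.199 ] jawyaw 1.739 q6 -1.405 gap 0.821 F [-0.6  0.1 -0.2] t 1.47
SHIFT [-0.001  -0.      0.0004] TURN -0.001 rows>= 0.0
```

View pics/w1.png

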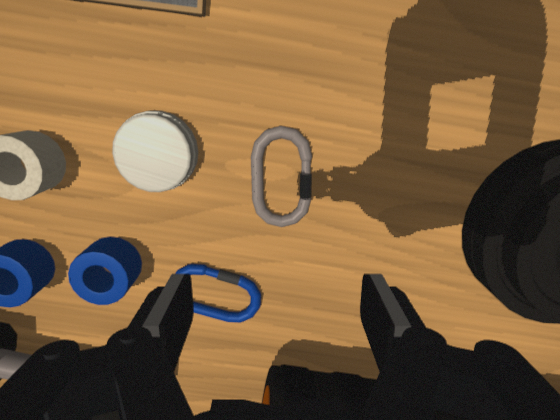

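The wrist view shows the grey carabiner centred at about (281,176) with its length along the fingers' plane. This agrees with the top view to 2 mm. Now going down.

Emit:
step_arm([
  [0.04,0,0.002,0],
  [0.08,0,0.002,0],
  [0.12,0,0.002,0],
  [0.15,0,0.002,0],
  [0.17,0,0.002,0],
  [0.182,0,0.002,0],
  [0.187,0,0.002,0],
  [0.187,0,0.002,0],
])

```text
t: 2.13
tcp_pos: [0.6137, 0.3332, 0.0116]
tool_rot: [-0.54, 0.457, 0.541, 0.455]
force: [0.5, 0.1, 0.6]
finger_gap: 0.819
```

```bash
python3 - <<'E'
from h import *
go(.6156,.3325,.0,np.pi/2+.171)
p,im,H,S,V=wshot("w2")
E
```

```text
tcp [0.6137 0.3332 0.0116] jawyaw 1.74 q6 -1.402 gap 0.819 F [0.5 0.1 0.6] t 2.13
SHIFT [ 0.0116 -0.0018 -0.001 ] TURN -0.002 rows>= 0.3
```

View pics/w2.png

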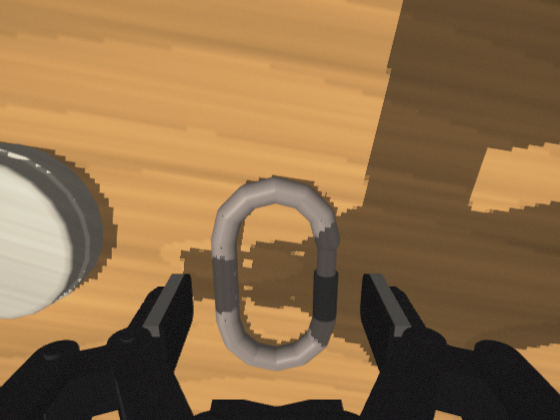

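The carabiner sits between the fingers, centred at about (276,275). Closing part way and feeling downward.

Emit:
step_arm([
  [0.003,-0.001,0,0],
  [0.006,-0.002,0,0],
  [0.009,-0.002,0,0],
  [0.011,-0.002,0,0],
  [0.011,-0.002,0,0],
], jaw=0.064)

```text
t: 2.6
tcp_pos: [0.6166, 0.3335, 0.0018]
tool_rot: [-0.54, 0.457, 0.541, 0.455]
force: [-0.9, -0.4, 0.4]
finger_gap: 0.756
```

Emit:
step_arm([
  [0.002,0,0,0],
  [0.002,0,0,0],
])

```text
t: 2.77
tcp_pos: [0.6164, 0.3333, -0.0005]
tool_rot: [-0.54, 0.457, 0.541, 0.455]
force: [0.1, -0.5, -0.3]
finger_gap: 0.75
```

Emit:
step_arm([
  [0.002,0,0,0],
  [0.002,0,0,0],
])

```text
t: 2.93
tcp_pos: [0.6161, 0.3331, -0.003]
tool_rot: [-0.54, 0.457, 0.541, 0.455]
force: [0.2, 0.1, 0.1]
finger_gap: 0.747
```

Emit:
step_arm([
  [0.001,0,0,0],
  [0.001,0,0,0],
])

```text
t: 3.1
tcp_pos: [0.6159, 0.333, -0.0043]
tool_rot: [-0.54, 0.457, 0.541, 0.455]
force: [-0.4, -0.0, -0.2]
finger_gap: 0.75
```

Emit:
step_arm([
  [0,0,0,0],
  [0,0,0,0],
  [0,0,0,0],
  [0,0,0,0],
  [0,0,0,0],
  [0,0,0,0],
], jaw=0.045, grip_force=50)

```text
t: 3.6
tcp_pos: [0.6164, 0.3332, -0.0035]
tool_rot: [-0.54, 0.457, 0.541, 0.455]
force: [-0.7, -0.8, 6.2]
finger_gap: 0.628
```

```bash
python3 - <<'E'
from h import *
go(.6156,.3325,.0,np.pi/2+.171)
p,im,H,S,V=wshot("w3")
E
```

```text
tcp [ 0.6164  0.3332 -0.0035] jawyaw 1.739 q6 -1.403 gap 0.628 F [-0.7 -0.8  6.2] t 3.6
SHIFT [-0.0035  0.001  -0.0005] TURN -0.003 rows>= 0.1
```

View pics/w3.png

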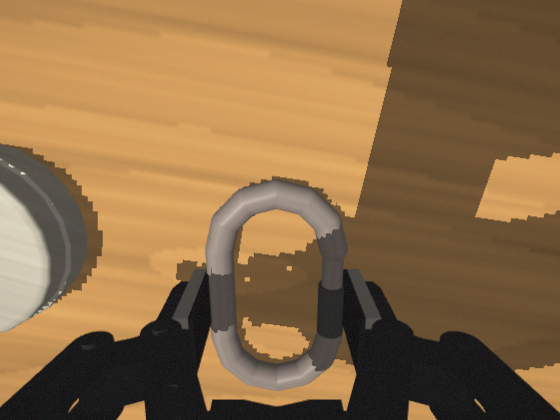

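Gripped at a 53.6 mm opening with the tips just touching the table. Lifting.

Emit:
step_arm([
  [-0.01,0,0,0],
  [-0.03,0,0,0],
  [-0.06,0,0,0],
  [-0.1,0,0,0],
  [-0.12,0,0,0],
  [-0.12,0,0,0],
])

```text
t: 4.15
tcp_pos: [0.6203, 0.3347, 0.1227]
tool_rot: [0.542, -0.454, -0.539, -0.459]
force: [1.0, 0.5, -1.2]
finger_gap: 0.63
```

```bash
python3 - <<'E'
from h import *
go(.433,-.088,.12,np.pi/2-.029)
p,im,H,S,V=wshot("w4")
E
```

```text
tcp [0.6203 0.3347 0.1227] jawyaw 1.739 q6 -1.403 gap 0.63 F [ 1.   0.5 -1.2] t 4.15
SHIFT [-0.      0.2555 -0.3853] TURN 0.198 rows>= 11.1
```

View pics/w4.png

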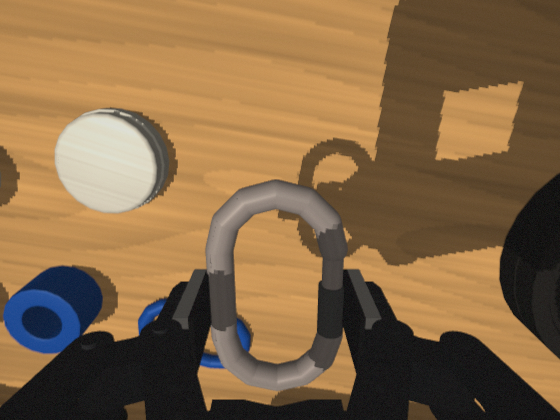

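The carabiner is held level, clear of its shadow. Moving to the big compartment.

Emit:
step_arm([
  [0,0.022,-0.033,0.02],
  [0,0.044,-0.066,0.04],
  [0,0.066,-0.1,0.06],
  [0,0.088,-0.133,0.08],
  [0,0.11,-0.166,0.1],
  [0,0.132,-0.2,0.12],
  [0,0.154,-0.233,0.14],
  [0,0.176,-0.266,0.16],
])

```text
t: 4.87
tcp_pos: [0.4866, 0.0411, 0.1171]
tool_rot: [-0.501, 0.498, 0.503, 0.498]
force: [1.3, -1.1, -1.5]
finger_gap: 0.631
```

```bash
python3 - <<'E'
from h import *
go(.433,-.088,.12,np.pi/2-.029)
E
```

```text
tcp [0.4866 0.0411 0.1171] jawyaw 1.579 q6 -1.726 gap 0.631 F [ 1.3 -1.1 -1.5] t 4.87
SHIFT [-0.003   0.0546 -0.1287] TURN 0.037 rows>= 3.4
```

Emit:
step_arm([
  [0,0.018,-0.04,0.037],
  [0,0.036,-0.08,0.037],
  [0.02,0.05,-0.115,0.037],
  [0.05,0.0546,-0.1287,0.037],
  [0.07,0.0546,-0.1287,0.037],
  [0.07,0.0546,-0.1287,0.037],
])

```text
t: 5.37
tcp_pos: [0.429, -0.0878, 0.043]
tool_rot: [-0.487, 0.509, 0.496, 0.507]
force: [-1.0, 0.4, -1.8]
finger_gap: 0.629
```

```bash
python3 - <<'E'
from h import *
go(.433,-.088,.002,np.pi/2-.029)
p,im,H,S,V=wshot("w5")
E
```

```text
tcp [ 0.429  -0.0878  0.043 ] jawyaw 1.538 q6 -1.998 gap 0.629 F [-1.   0.4 -1.8] t 5.37
SHIFT [ 0.041  -0.0045 -0.0003] TURN -0.004 rows>= 1.0
```

View pics/w5.png

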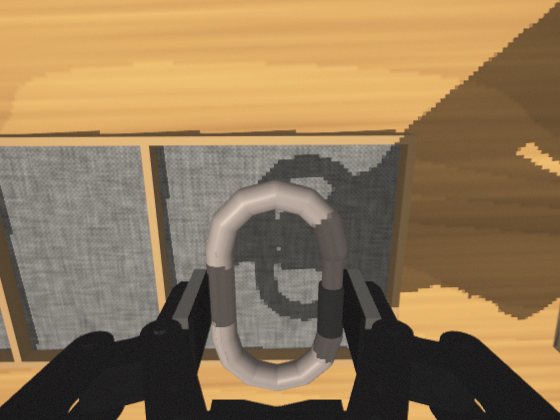

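The carabiner is over the big compartment at (280,240) in the wrist view, inside its rims. Lowering.

Emit:
step_arm([
  [0.012,-0.0045,0,0],
  [0.024,-0.0045,0,0],
  [0.034,-0.0045,0,0],
  [0.038,-0.0045,0,0],
  [0.0385,-0.0045,0,0],
  [0.0385,-0.0045,0,0],
])

```text
t: 5.92
tcp_pos: [0.4342, -0.0866, 0.0064]
tool_rot: [-0.489, 0.508, 0.496, 0.506]
force: [0.0, 0.6, -1.6]
finger_gap: 0.629
```

```bash
python3 - <<'E'
from h import *
go(.433,-.088,.001,np.pi/2-.029); print(R.from_quat(telemetry.sense()["tool_rot"]).as_matrix().round(3))
E
```

```text
tcp [ 0.4342 -0.0866  0.0064] jawyaw 1.541 q6 -1.994 gap 0.629 F [ 0.   0.6 -1.6] t 5.92
SHIFT [ 0.0054  0.0011 -0.0015] TURN -0.001 rows>= 0.1
[[-0.009 -1.     0.03 ]
 [ 0.006  0.03   1.   ]
 [-1.     0.009  0.005]]
```

Emit:
step_arm([
  [0.003,0.001,-0.001,0],
  [0.004,0.001,-0.001,0],
  [0.005,0.001,-0.001,0],
  [0.005,0.001,-0.001,0],
])

```text
t: 6.25
tcp_pos: [0.4332, -0.0876, 0.0015]
tool_rot: [-0.489, 0.508, 0.496, 0.506]
force: [0.7, 0.6, -1.9]
finger_gap: 0.631
```

Emit:
step_arm([
  [0.0015,0,0,0],
  [0.0015,0,0,0],
])

```text
t: 6.42
tcp_pos: [0.4334, -0.0877, 0.0006]
tool_rot: [-0.489, 0.508, 0.496, 0.507]
force: [-0.4, 0.5, 2.8]
finger_gap: 0.631
```

Contact with the floor. Opening slightly, then rising.

Emit:
step_arm([
  [0,0,0,0],
  [0,0,0,0],
  [0,0,0,0],
], jaw=0.068)

```text
t: 6.67
tcp_pos: [0.4335, -0.0878, 0.0007]
tool_rot: [-0.489, 0.508, 0.496, 0.507]
force: [0.5, -0.4, 0.1]
finger_gap: 0.799
```

Emit:
step_arm([
  [-0.015,0,0,0],
  [-0.04,0,0,0],
  [-0.08,0,0,0],
  [-0.12,0,0,0],
  [-0.15,0,0,0],
  [-0.15,0,0,0],
])

```text
t: 7.17
tcp_pos: [0.4379, -0.0899, 0.1557]
tool_rot: [-0.493, 0.507, 0.492, 0.508]
force: [-0.8, -0.3, -0.3]
finger_gap: 0.799
```

```bash
python3 - <<'E'
from h import *
p,im,H,S,V=wshot("w6")
# large ball is at; TCP target
im=optics.snapshot("top"); cv2.imwrite("pics/t6.png",im[:,:,::-1])
hsv=cv2.cvtColor(im,cv2.COLOR_RGB2HSV).astype(int);H,S,V=hsv[...,0],hsv[...,1],hsv[...,2]
m=(H>40)&(H<85)&(S>100)&(V>40);m[:180]=0;m[230:]=0
for c,z in zip(blobs(m,60),(.017,.024)):
    print(cv2.boundingRect(c),yaw_of(ray("top",c[:,0],z)[:,:2]))
go(.613,-.327,.16,-.03)
E
```

```text
(374, 198, 17, 17) (array([ 0.60259705, -0.22613177]), np.float32(0.7893039), [36.307945251464844, 36.978294372558594])
(415, 190, 25, 23) (array([ 0.6144303 , -0.32638809]), np.float32(-1.0881277), [50.478355407714844, 53.81255340576172])
tcp [ 0.4353 -0.0888  0.1519] jawyaw 1.541 q6 -1.996 gap 0.796 F [ 0.4  0.3 -0.6] t 7.27
SHIFT [-0.0097 -0.1847 -0.2328] TURN -1.571 rows>= 12.6
```

View pics/w6.png

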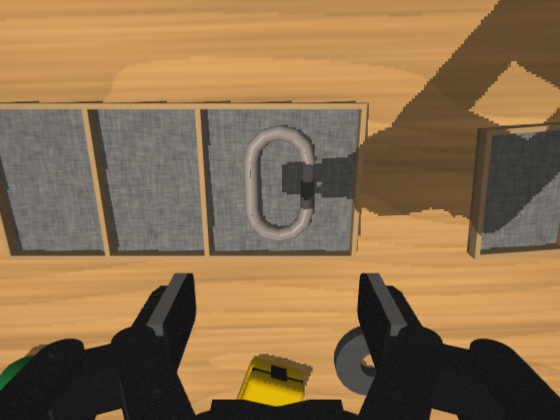

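The carabiner lies flat in the big compartment at about (281,183). Next is the large ball, measured at (0.614, -0.327); the jaws go along x.

Emit:
step_arm([
  [-0.005,-0.015,-0.02,0.12],
  [-0.01,-0.03,-0.04,0.24],
  [-0.01,-0.05,-0.06,0.36],
  [-0.01,-0.065,-0.08,0.48],
  [-0.01,-0.08,-0.1,0.6],
  [-0.01,-0.095,-0.12,0.72],
  [-0.01,-0.11,-0.14,0.84],
  [-0.01,-0.125,-0.16,0.96],
], jaw=0.08)

```text
t: 7.93
tcp_pos: [0.5548, -0.2527, 0.1581]
tool_rot: [-0.197, 0.68, 0.203, 0.676]
force: [-1.0, -0.1, -0.4]
finger_gap: 0.936
```

```bash
python3 - <<'E'
from h import *
go(.614,-.327,.15,-.03); print(telemetry.sense()["q"].round(3))
E
```

```text
tcp [ 0.5548 -0.2527  0.1581] jawyaw 0.575 q6 -1.185 gap 0.936 F [-1.  -0.1 -0.4] t 7.93
SHIFT [ 0.0071 -0.0946  0.0094] TURN 0.605 rows>= 4.8
[-0.611  0.599  1.533  0.     1.02  -1.185]
```

Emit:
step_arm([
  [0.003,-0.02,0.002,0.12],
  [0.006,-0.04,0.004,0.24],
  [0.007,-0.06,0.006,0.36],
  [0.007,-0.08,0.008,0.48],
  [0.007,-0.0946,0.0094,0.605],
  [0.007,-0.0946,0.0094,0.605],
  [0.007,-0.0946,0.0094,0.605],
])

```text
t: 8.52
tcp_pos: [0.6128, -0.3264, 0.1472]
tool_rot: [0.013, 0.712, -0.007, 0.703]
force: [-0.5, 0.4, -0.5]
finger_gap: 0.938
```

```bash
python3 - <<'E'
from h import *
p,im,H,S,V=wshot("w7")
m=(H>40)&(H<85)&(S>100)&(V>40)
for c in blobs(m,300): 
    print(cv2.boundingRect(c),yaw_of(ray("wrist",c[:,0],.024,p)[:,:2]))
go(.614,-.327,.001,-.03)
E
```

```text
(231, 26, 57, 62) (array([ 0.60268207, -0.22514899]), np.float32(1.5434345), [37.64137649536133, 37.86360168457031])
(245, 165, 71, 71) (array([ 0.61432874, -0.32586267]), np.float32(1.5485953), [52.759742736816406, 54.85097885131836])
tcp [ 0.6124 -0.3257  0.1477] jawyaw -0.027 q6 -0.622 gap 0.936 F [ 0.2 -0.6 -0.2] t 8.57
SHIFT [ 0.1466 -0.0026  0.0035] TURN 0.003 rows>= 3.5
```

View pics/w7.png

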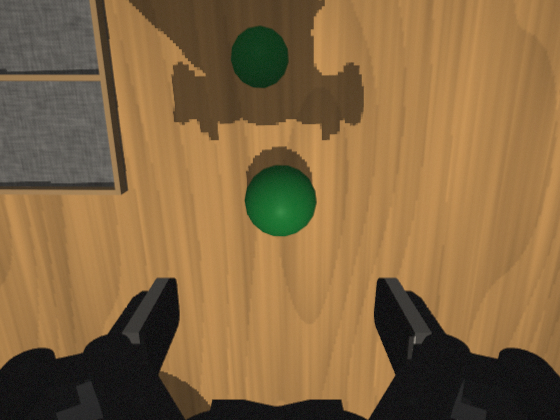

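The large ball is at (281,200) in the wrist view, 54 mm across, and agrees with the top view. Descending.

Emit:
step_arm([
  [0.035,-0.002,0.002,0],
  [0.07,-0.002,0.002,0],
  [0.1,-0.002,0.002,0],
  [0.125,-0.002,0.002,0],
  [0.14,-0.002,0.002,0],
  [0.1465,-0.002,0.002,0],
  [0.1465,-0.002,0.002,0],
])

```text
t: 9.15
tcp_pos: [0.6112, -0.3249, -0.0005]
tool_rot: [0.013, 0.713, -0.005, 0.701]
force: [-0.1, 0.3, 0.3]
finger_gap: 0.942
```

Emit:
step_arm([
  [0,0,0,0],
  [0,0,0,0],
  [0,0,0,0],
  [0,0,0,0],
  [0,0,0,0],
  [0,0,0,0],
], jaw=0.045, grip_force=40)

```text
t: 9.65
tcp_pos: [0.6125, -0.3258, 0.0018]
tool_rot: [0.013, 0.712, -0.006, 0.702]
force: [0.0, 0.6, 7.0]
finger_gap: 0.607
```

```bash
python3 - <<'E'
from h import *
go(.614,-.327,.001,-.03)
p,im,H,S,V=wshot("w8")
E
```

```text
tcp [ 0.6125 -0.3258  0.0018] jawyaw -0.026 q6 -0.623 gap 0.607 F [0.  0.6 7. ] t 9.65
SHIFT [ 0.0008 -0.0012  0.0016] TURN 0.004 rows>= 0.1
```

View pics/w8.png

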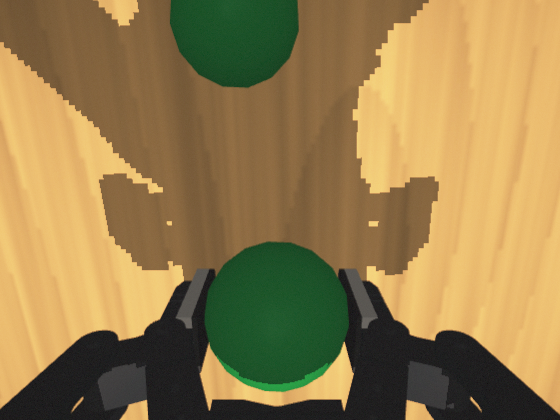

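Ball gripped between the pads at (277,315). Lifting and moving to the middle compartment.

Emit:
step_arm([
  [-0.01,0,0,0],
  [-0.03,0,0,0],
  [-0.06,0,0,0],
  [-0.09,0,0,0],
  [-0.1,0,0,0],
  [-0.1,0,0,0],
])

```text
t: 10.2
tcp_pos: [0.6159, -0.3284, 0.106]
tool_rot: [0.011, 0.709, -0.008, 0.705]
force: [-0.1, -0.6, -1.7]
finger_gap: 0.604
```

```bash
python3 - <<'E'
from h import *
go(.4296,-.1925,.1,-.029)
p,im,H,S,V=wshot("w9")
E
```

```text
tcp [ 0.6159 -0.3284  0.106 ] jawyaw -0.026 q6 -0.624 gap 0.604 F [-0.1 -0.6 -1.7] t 10.2
SHIFT [ 0.0079  0.131  -0.1897] TURN 0.003 rows>= 5.5
```

View pics/w9.png

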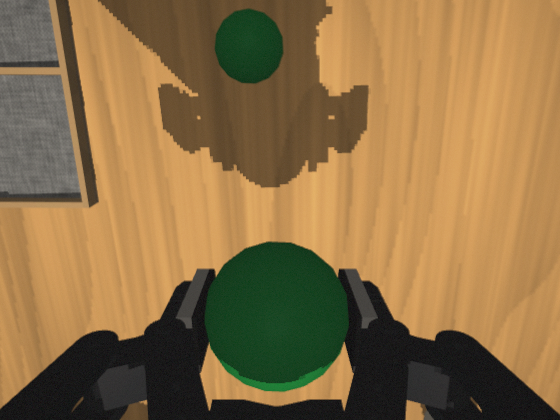

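The ball is held, unchanged in the jaws.

Emit:
step_arm([
  [0,0.025,-0.035,0],
  [0,0.049,-0.07,0],
  [0,0.073,-0.105,0],
  [0,0.097,-0.14,0],
  [0,0.12,-0.172,0],
  [0.005,0.131,-0.1895,0],
  [0.02,0.131,-0.1895,0],
  [0.03,0.131,-0.1895,0],
])

```text
t: 10.92
tcp_pos: [0.4249, -0.1886, 0.0747]
tool_rot: [0.013, 0.712, -0.005, 0.702]
force: [1.7, -1.3, -1.4]
finger_gap: 0.602
```

```bash
python3 - <<'E'
from h import *
p,im,H,S,V=wshot("w10")
go(.4296,-.1925,.0065,-.029)
E
```

```text
tcp [ 0.4252 -0.189   0.0733] jawyaw -0.026 q6 -0.633 gap 0.604 F [-0.1 -1.1 -2.4] t 10.97
SHIFT [ 0.0667 -0.0042  0.0056] TURN 0.003 rows>= 1.6
```

View pics/w10.png

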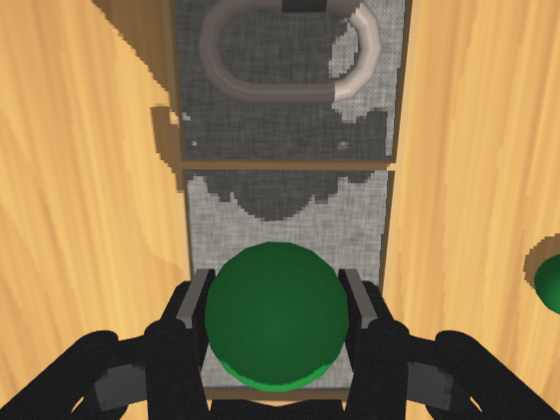

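The ball is over the middle compartment. Lowering.

Emit:
step_arm([
  [0.02,-0.004,0.0056,0],
  [0.04,-0.004,0.0056,0],
  [0.054,-0.004,0.0056,0],
  [0.062,-0.004,0.0056,0],
  [0.066,-0.004,0.0056,0],
  [0.066,-0.004,0.0056,0],
])

```text
t: 11.47
tcp_pos: [0.4288, -0.1917, 0.0065]
tool_rot: [0.014, 0.714, -0.004, 0.7]
force: [0.4, -0.2, -0.7]
finger_gap: 0.604
```

```bash
python3 - <<'E'
from h import *
go(.4296,-.1925,.006,-.029)
E
```

```text
tcp [ 0.4288 -0.1917  0.0065] jawyaw -0.026 q6 -0.632 gap 0.604 F [ 0.4 -0.2 -0.7] t 11.47
SHIFT [ 0.0004 -0.0008  0.0008] TURN 0.003 rows>= 0.0
```

Emit:
step_arm([
  [0.001,0,0,0],
  [0.001,0,0,0],
])

```text
t: 11.63
tcp_pos: [0.429, -0.1919, 0.0059]
tool_rot: [0.014, 0.713, -0.005, 0.701]
force: [-0.9, 0.3, -0.9]
finger_gap: 0.604
```

Emit:
step_arm([
  [0.0015,0,0,0],
  [0.0015,0,0,0],
])

```text
t: 11.8
tcp_pos: [0.429, -0.1919, 0.0057]
tool_rot: [0.014, 0.713, -0.005, 0.701]
force: [-2.3, 0.7, 9.9]
finger_gap: 0.599
```

Contact. Releasing, then backing out straight up.

Emit:
step_arm([
  [-0.001,0,0,0],
  [-0.001,0,0,0],
  [-0.001,0,0,0],
  [-0.001,0,0,0],
], jaw=0.066)

```text
t: 12.13
tcp_pos: [0.4292, -0.192, 0.0068]
tool_rot: [0.014, 0.713, -0.005, 0.701]
force: [-0.1, -0.4, -0.2]
finger_gap: 0.774
```

Emit:
step_arm([
  [-0.015,0,0,0],
  [-0.035,0,0,0],
  [-0.07,0,0,0],
  [-0.11,0,0,0],
  [-0.14,0,0,0],
  [-0.14,0,0,0],
])

```text
t: 12.63
tcp_pos: [0.4346, -0.1959, 0.1517]
tool_rot: [0.011, 0.71, -0.007, 0.704]
force: [-0.2, -0.7, 0.1]
finger_gap: 0.771
```

```bash
python3 - <<'E'
from h import *
p,im,H,S,V=wshot("w11")
im=optics.snapshot("top"); cv2.imwrite("pics/t11.png",cv2.resize(im[120:320,110:460,::-1],(800,457),interpolation=cv2.INTER_CUBIC))
hsv=cv2.cvtColor(im,cv2.COLOR_RGB2HSV).astype(int);H,S,V=hsv[...,0],hsv[...,1],hsv[...,2]
m=(S<70)&(V>120); m[:170]=0;m[205:]=0; m[:,:215]=0;m[:,260:]=0
for c in blobs(m,60): print(cv2.boundingRect(c),yaw_of(ray("top",c[:,0],.038)[:,:2]))
go(.638,.105,.15,-.029)
E
```

```text
(226, 175, 25, 24) (array([0.6370163, 0.1039673]), np.float32(-1.5386977), [53.15629577636719, 54.737953186035156])
tcp [ 0.4321 -0.1942  0.1478] jawyaw -0.026 q6 -0.633 gap 0.772 F [0.4 0.9 0.4] t 12.73
SHIFT [-0.002   0.3044  0.1981] TURN 0.003 rows>= 8.7
```

View pics/w11.png

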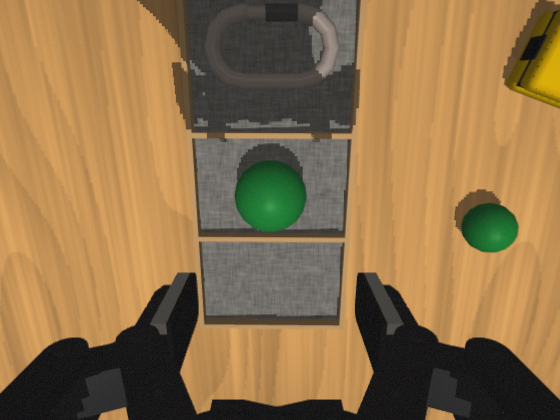

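View pics/t11.png

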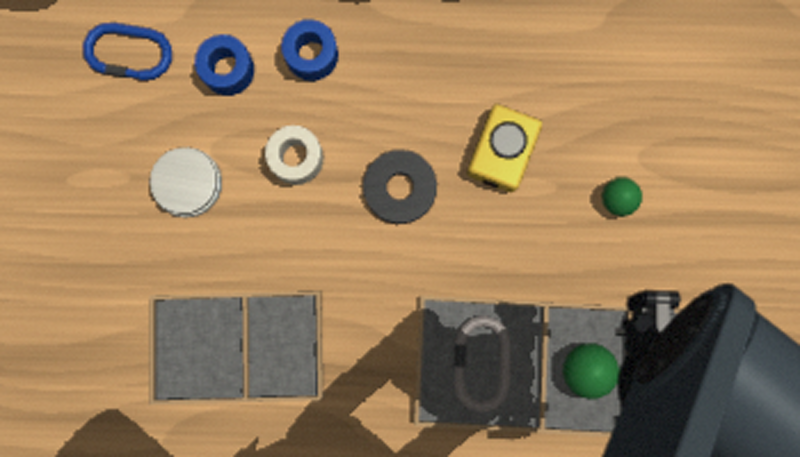

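The large ball stands in the middle compartment at (271,196) in the wrist view. The white roll is still at (0.637, 0.104). Going there.

Emit:
step_arm([
  [0,0.034,0.022,0],
  [0,0.068,0.044,0],
  [0,0.102,0.066,0],
  [0,0.136,0.088,0],
  [0,0.17,0.11,0],
  [0,0.204,0.132,0],
  [0,0.238,0.154,0],
  [0,0.272,0.176,0],
], jaw=0.068)

```text
t: 13.4
tcp_pos: [0.6143, 0.0752, 0.1452]
tool_rot: [0.013, 0.714, -0.005, 0.7]
force: [-0.2, -1.4, 0.2]
finger_gap: 0.799
```

```bash
python3 - <<'E'
from h import *
go(.637,.1045,.15,-.029)
E
```

```text
tcp [0.6143 0.0752 0.1452] jawyaw -0.026 q6 -0.044 gap 0.799 F [-0.2 -1.4  0.2] t 13.4
SHIFT [-0.0049  0.0299  0.0218] TURN 0.003 rows>= 0.9
```

Emit:
step_arm([
  [-0.003,0.03,0.022,0],
  [-0.003,0.03,0.022,0],
  [-0.003,0.03,0.022,0],
])

```text
t: 13.65
tcp_pos: [0.6364, 0.1066, 0.1451]
tool_rot: [0.011, 0.715, -0.004, 0.699]
force: [-1.0, 0.1, -0.4]
finger_gap: 0.795
```

```bash
python3 - <<'E'
from h import *
p,im,H,S,V=wshot("w12")
m=(S<80)&(V>110); m[270:]=0
for c in blobs(m,300): 
    print(cv2.boundingRect(c),yaw_of(ray("wrist",c[:,0],.038,p)[:,:2]))
m=(S>150)&(H>105)&(H<130)&(V>60); m[300:]=0
for c in blobs(m,300): 
    print("blue",cv2.boundingRect(c),yaw_of(ray("wrist",c[:,0],.02,p)[:,:2]))
go(.637,.1045,.002,-.029)
E
```

```text
(0, 188, 59, 41) (array([0.45427478, 0.11026929]), np.float32(-0.13154411), [29.96843147277832, 42.69699478149414])
(0, 153, 46, 52) (array([0.45589722, 0.13019177]), np.float32(1.4140452), [31.83409309387207, 36.67658996582031])
(0, 105, 46, 34) (array([0.46450952, 0.16957803]), np.float32(-0.42698848), [17.942161560058594, 30.535484313964844])
(19, 59, 60, 59) (array([0.49132654, 0.185827  ]), np.float32(0.6436564), [28.671886444091797, 41.87017822265625])
(32, 147, 74, 82) (array([0.48773398, 0.12236938]), np.float32(-1.5169346), [39.659812927246094, 58.2748908996582])
(185, 0, 22, 33) (array([0.5876059, 0.2309911]), np.float32(1.4122814), [12.483158111572266, 18.76310157775879])
(243, 172, 77, 74) (array([0.63752393, 0.10562962]), np.float32(1.5543658), [54.27122116088867, 54.52751541137695])
blue (369, 52, 96, 88) (array([0.73207288, 0.1800435 ]), np.float32(0.054515958), [57.612709045410156, 64.80335235595703])
blue (384, 177, 89, 82) (array([0.74912054, 0.09195885]), np.float32(-0.7925184), [56.868953704833984, 72.4393081665039])
tcp [0.6355 0.1051 0.1453] jawyaw -0.024 q6 0.004 gap 0.796 F [-1.  -0.5 -0.9] t 13.7
SHIFT [ 0.1432 -0.002   0.0051] TURN 0.005 rows>= 3.4
```

View pics/w12.png

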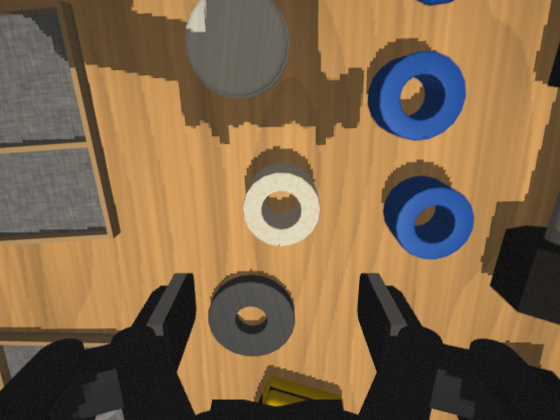

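White roll at (281,209), 54 mm top ring; the plate is at (251,315) and both blue rolls are well clear. Descending.

Emit:
step_arm([
  [0.035,0,0.002,0],
  [0.07,0,0.003,0],
  [0.1,-0.001,0.004,0],
  [0.125,-0.001,0.005,0],
  [0.138,-0.001,0.005,0],
  [0.143,-0.001,0.005,0],
  [0.143,-0.001,0.005,0],
])

```text
t: 14.28
tcp_pos: [0.6354, 0.1045, 0.0008]
tool_rot: [0.012, 0.717, -0.005, 0.697]
force: [-1.1, 0.3, 1.0]
finger_gap: 0.794
```

Emit:
step_arm([
  [0,0,0,0],
  [0,0,0,0],
  [0,0,0,0],
  [0,0,0,0],
  [0,0,0,0],
], jaw=0.045, grip_force=40)

```text
t: 14.7
tcp_pos: [0.6364, 0.1043, 0.0024]
tool_rot: [0.012, 0.716, -0.005, 0.698]
force: [-0.0, -0.8, 5.0]
finger_gap: 0.654
```

Emit:
step_arm([
  [-0.01,0,0,0],
  [-0.03,0,0,0],
  [-0.06,0,0,0],
  [-0.09,0,0,0],
  [-0.1,0,0,0],
  [-0.1,0,0,0],
])

```text
t: 15.2
tcp_pos: [0.6415, 0.1034, 0.1064]
tool_rot: [0.012, 0.713, -0.005, 0.701]
force: [0.7, -0.1, 0.1]
finger_gap: 0.654
```

```bash
python3 - <<'E'
from h import *
p,im,H,S,V=wshot("w13")
go(.4276,-.2766,.105,-.029)
E
```

```text
tcp [0.6398 0.1034 0.104 ] jawyaw -0.025 q6 0.002 gap 0.651 F [-1.3 -0.3 -0.6] t 15.25
SHIFT [-1.000e-04 -3.852e-01 -2.027e-01] TURN 0.004 rows>= 10.4
```

View pics/w13.png

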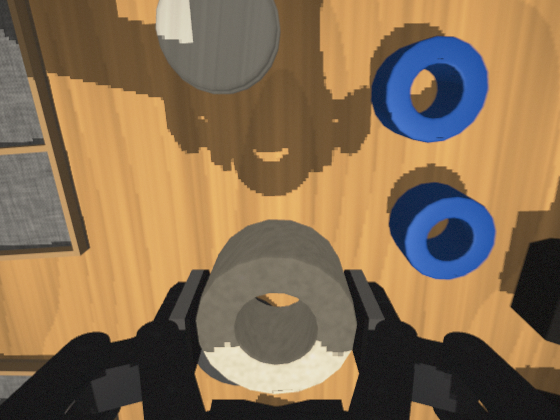

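The roll is held upright. Moving to the small end compartment.

Emit:
step_arm([
  [0,-0.036,-0.019,0],
  [0,-0.072,-0.038,0],
  [0,-0.108,-0.057,0],
  [0,-0.144,-0.076,0],
  [0,-0.18,-0.095,0],
  [0,-0.216,-0.114,0],
  [0,-0.252,-0.133,0],
  [0,-0.288,-0.152,0],
])

```text
t: 15.92
tcp_pos: [0.4781, -0.1811, 0.1029]
tool_rot: [0.013, 0.716, -0.004, 0.698]
force: [1.1, -0.8, -0.3]
finger_gap: 0.654
```

```bash
python3 - <<'E'
from h import *
go(.4276,-.2766,.1,-.029)
E
```

```text
tcp [ 0.4781 -0.1811  0.1029] jawyaw -0.024 q6 -0.551 gap 0.654 F [ 1.1 -0.8 -0.3] t 15.92
SHIFT [ 0.003  -0.0967 -0.048 ] TURN 0.005 rows>= 2.6
```

Emit:
step_arm([
  [0,-0.035,-0.018,0],
  [0,-0.07,-0.036,0],
  [0.01,-0.0965,-0.048,0.005],
  [0.03,-0.0965,-0.048,0.005],
  [0.04,-0.0965,-0.048,0.005],
  [0.04,-0.0965,-0.048,0.005],
])

```text
t: 16.42
tcp_pos: [0.4241, -0.2738, 0.0599]
tool_rot: [0.017, 0.718, -0.004, 0.696]
force: [-0.7, -0.3, -0.5]
finger_gap: 0.652
```

```bash
python3 - <<'E'
from h import *
p,im,H,S,V=wshot("w14")
go(.4276,-.2766,.0075,-.029)
E
```

```text
tcp [ 0.4251 -0.2738  0.061 ] jawyaw -0.029 q6 -0.747 gap 0.655 F [ 0.1  0.5 -0.5] t 16.47
SHIFT [ 0.0533 -0.0036  0.0042] TURN -0.0 rows>= 1.3
```

View pics/w14.png

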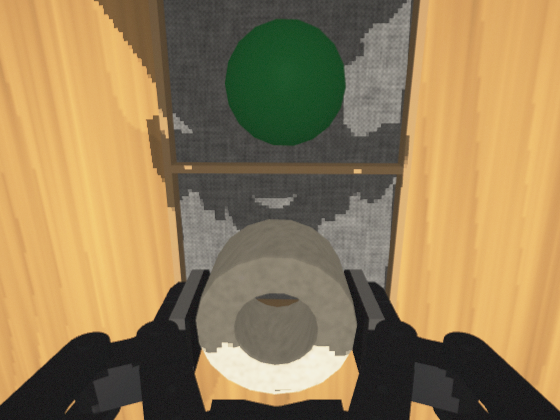

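Emit:
step_arm([
  [0.018,-0.0036,0.003,0],
  [0.034,-0.0036,0.004,0],
  [0.045,-0.0036,0.004,0],
  [0.052,-0.0036,0.004,0],
  [0.053,-0.0036,0.004,0],
  [0.053,-0.0036,0.004,0],
])

```text
t: 16.97
tcp_pos: [0.4275, -0.2759, 0.0078]
tool_rot: [0.016, 0.718, -0.004, 0.696]
force: [-0.2, -0.4, -1.8]
finger_gap: 0.649
```

Emit:
step_arm([
  [0.001,0,0,0],
  [0.001,0,0,0],
])

```text
t: 17.13
tcp_pos: [0.4278, -0.276, 0.0074]
tool_rot: [0.016, 0.718, -0.004, 0.696]
force: [-0.2, -0.3, -0.9]
finger_gap: 0.652
```

Emit:
step_arm([
  [0.002,0,0,0],
  [0.002,0,0,0],
  [0.002,0,0,0],
])

```text
t: 17.38
tcp_pos: [0.4281, -0.2762, 0.0064]
tool_rot: [0.015, 0.717, -0.004, 0.697]
force: [-1.2, 0.9, 6.2]
finger_gap: 0.652
```

Emit:
step_arm([
  [-0.0005,0,0,0],
  [-0.0005,0,0,0],
  [-0.0005,0,0,0],
  [-0.0005,0,0,0],
], jaw=0.068)

```text
t: 17.72
tcp_pos: [0.4281, -0.2763, 0.007]
tool_rot: [0.015, 0.717, -0.004, 0.697]
force: [0.3, 0.1, 0.8]
finger_gap: 0.799
```

Emit:
step_arm([
  [-0.015,0,0,0],
  [-0.035,0,0,0],
  [-0.07,0,0,0],
  [-0.11,0,0,0],
  [-0.14,0,0,0],
  [-0.14,0,0,0],
])

```text
t: 18.22
tcp_pos: [0.4352, -0.2813, 0.1524]
tool_rot: [0.012, 0.714, -0.007, 0.7]
force: [0.1, -0.3, -0.8]
finger_gap: 0.794
```

```bash
python3 - <<'E'
from h import *
p,im,H,S,V=wshot("w15")
im=optics.snapshot("top")
hsv=cv2.cvtColor(im,cv2.COLOR_RGB2HSV).astype(int);H,S,V=hsv[...,0],hsv[...,1],hsv[...,2]
m=(H>20)&(H<35)&(S>170)&(V>110); m[:155]=0;m[215:]=0; m[:,:305]=0;m[:,360:]=0
for c in blobs(m,60): print(cv2.boundingRect(c),yaw_of(ray("top",c[:,0],.034)[:,:2]))
go(.645,-.11,.15,np.pi/2-.4)
cv2.imwrite("pics/t15.png",cv2.resize(im[140:230,280:400,::-1],(800,600),interpolation=cv2.INTER_CUBIC))
E
```

```text
tcp [ 0.4327 -0.279   0.1481] jawyaw -0.028 q6 -0.749 gap 0.791 F [0.2 0.3 0.1] t 18.32
SHIFT [-0.0052  0.175   0.2074] TURN -1.199 rows>= 9.6
```

View pics/w15.png

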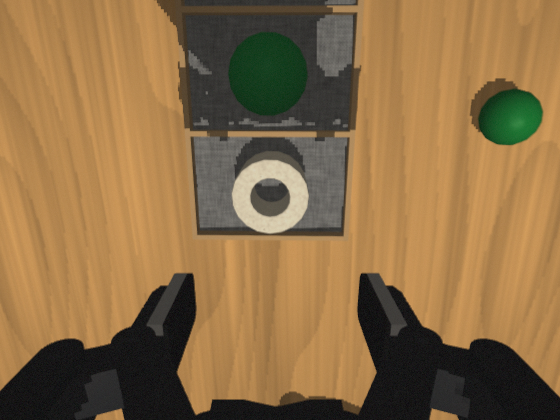

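View pics/t15.png

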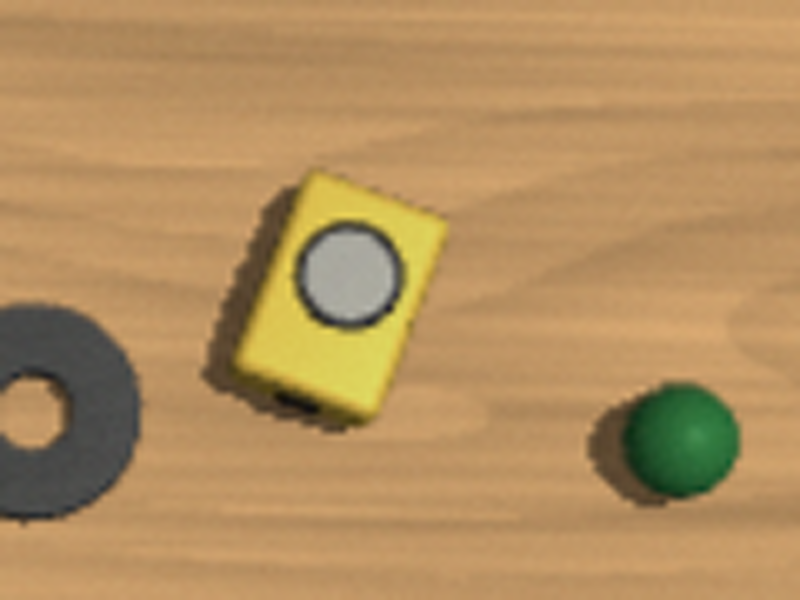

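The tape roll stands in the end compartment at (270,197). The crop shows the case at about -0.39 rad yaw, with its window up. Approaching it with the jaws across its 54 mm width.

Emit:
step_arm([
  [0,0.018,0.02,-0.12],
  [0,0.036,0.041,-0.24],
  [0,0.054,0.062,-0.36],
  [0,0.072,0.083,-0.48],
  [0,0.09,0.104,-0.6],
  [0,0.108,0.125,-0.72],
  [0,0.126,0.146,-0.84],
  [0,0.144,0.167,-0.96],
], jaw=0.072)

```text
t: 18.98
tcp_pos: [0.603, -0.1381, 0.1427]
tool_rot: [-0.31, 0.638, 0.329, 0.623]
force: [-0.0, -0.3, 0.3]
finger_gap: 0.842
```

```bash
python3 - <<'E'
from h import *
go(.645,-.11,.16,np.pi/2-.39)
E
```

```text
tcp [ 0.603  -0.1381  0.1427] jawyaw 0.938 q6 -1.346 gap 0.842 F [-0.  -0.3  0.3] t 18.98
SHIFT [-0.0182 -0.0166  0.0474] TURN -0.243 rows>= 1.9
```

Emit:
step_arm([
  [-0.01,-0.01,0.024,-0.12],
  [-0.018,-0.0166,0.047,-0.243],
  [-0.018,-0.0166,0.047,-0.243],
  [-0.018,-0.0166,0.047,-0.243],
])

```text
t: 19.32
tcp_pos: [0.6443, -0.1091, 0.1575]
tool_rot: [-0.382, 0.594, 0.405, 0.58]
force: [0.1, 0.3, 0.1]
finger_gap: 0.844
```

```bash
python3 - <<'E'
from h import *
p,im,H,S,V=wshot("w16")
m=(H>22)&(H<34)&(S>150)&(V>40); m=cv2.morphologyEx(m.astype(np.uint8),cv2.MORPH_OPEN,np.ones((3,3)))
for c in blobs(m,800): 
    print(cv2.boundingRect(c),yaw_of(ray("wrist",c[:,0],.034,p)[:,:2]))
go(.645,-.11,.01,np.pi/2-.39)
print(proj("wrist",[.645,-.11,.034],p), im[180,275])
E
```

```text
(245, 155, 72, 100) (array([ 0.64643066, -0.1056118 ]), np.float32(-0.34902227), [52.521034240722656, 77.17798614501953])
tcp [ 0.6432 -0.1097  0.1574] jawyaw 1.18 q6 -1.524 gap 0.843 F [ 0.3  0.  -1. ] t 19.37
SHIFT [ 0.1472 -0.0076  0.0002] TURN -0.0 rows>= 3.5
[[275.05423764 207.11280926]] [108  87  10]
```

View pics/w16.png

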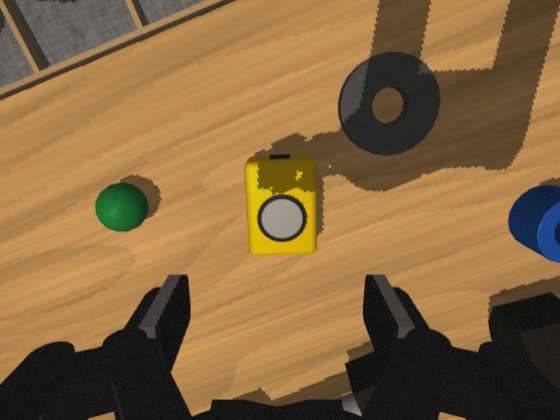

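The case is at (282,206), yaw about -0.36, window up. The plate at (389,103) and the ball at (122,207) are clear of both fingers' paths.

```bash
python3 - <<'E'
from h import *
go(.6455,-.1062,.001,np.pi/2-.36)
E
```

```text
tcp [ 0.6432 -0.1097  0.1574] jawyaw 1.18 q6 -1.524 gap 0.843 F [ 0.3  0.  -1. ] t 19.37
SHIFT [ 0.1562 -0.007   0.0039] TURN -0.03 rows>= 3.8
```

Emit:
step_arm([
  [0.035,-0.003,0.002,-0.03],
  [0.07,-0.004,0.003,-0.03],
  [0.1,-0.005,0.004,-0.03],
  [0.115,-0.006,0.004,-0.03],
  [0.115,-0.006,0.004,-0.03],
])

```text
t: 19.78
tcp_pos: [0.6406, -0.106, 0.0365]
tool_rot: [-0.386, 0.592, 0.417, 0.572]
force: [-0.1, -0.3, 0.5]
finger_gap: 0.843
```

```bash
python3 - <<'E'
from h import *
p,im,H,S,V=wshot("w17")
go(.6455,-.1062,.001,np.pi/2-.36)
E
```

```text
tcp [ 0.6425 -0.1065  0.039 ] jawyaw 1.208 q6 -1.548 gap 0.839 F [-0.2  0.1 -0.2] t 19.83
SHIFT [ 0.0378 -0.0045  0.0013] TURN -0.003 rows>= 0.9
```

View pics/w17.png

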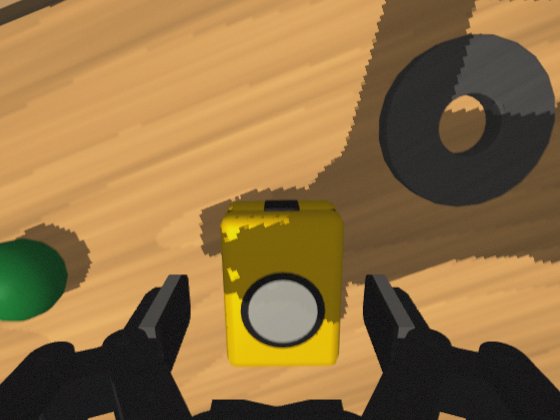

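The case is straight between the jaws, centred at (283,285).

Emit:
step_arm([
  [0.013,-0.003,0.002,0],
  [0.025,-0.004,0.0025,0],
  [0.034,-0.0045,0.0025,0],
  [0.0375,-0.0045,0.0025,0],
  [0.0375,-0.0045,0.0025,0],
])

```text
t: 20.25
tcp_pos: [0.6452, -0.1051, 0.0007]
tool_rot: [-0.387, 0.591, 0.416, 0.573]
force: [-0.6, -0.4, 1.0]
finger_gap: 0.844
```

Emit:
step_arm([
  [0,0,0,0],
  [0,0,0,0],
  [0,0,0,0],
  [0,0,0,0],
  [0,0,0,0],
], jaw=0.045, grip_force=40)

```text
t: 20.67
tcp_pos: [0.6458, -0.1052, 0.0015]
tool_rot: [-0.387, 0.591, 0.416, 0.573]
force: [-0.3, -0.3, 2.1]
finger_gap: 0.62
```

Emit:
step_arm([
  [-0.01,0,0,0],
  [-0.03,0,0,0],
  [-0.06,0,0,0],
  [-0.09,0,0,0],
  [-0.1,0,0,0],
  [-0.1,0,0,0],
])

```text
t: 21.17
tcp_pos: [0.6527, -0.1079, 0.1053]
tool_rot: [-0.389, 0.589, 0.414, 0.575]
force: [0.4, -0.0, -0.5]
finger_gap: 0.626
```

```bash
python3 - <<'E'
from h import *
p,im,H,S,V=wshot("w18")
go(.4408,.1969,.11,.053)
E
```

```text
tcp [ 0.6509 -0.1074  0.103 ] jawyaw 1.208 q6 -1.544 gap 0.628 F [-0.4 -0.2 -0.7] t 21.22
SHIFT [0.0071 0.3045 0.2098] TURN 1.155 rows>= 9.2
```

View pics/w18.png

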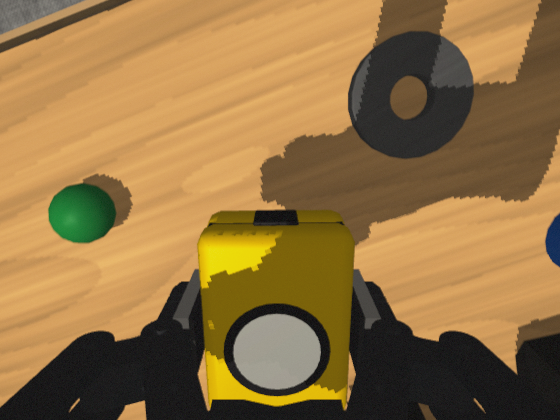

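The case is held level. Moving to the short tray and turning so that its length lies along the wide compartment's y, which leaves finger room.

Emit:
step_arm([
  [0,0.033,0.022,0.12],
  [0,0.066,0.045,0.24],
  [0,0.099,0.068,0.36],
  [0,0.132,0.091,0.48],
  [0,0.165,0.114,0.6],
  [0,0.198,0.137,0.72],
  [0,0.231,0.16,0.84],
  [0,0.264,0.182,0.96],
])

```text
t: 21.88
tcp_pos: [0.466, 0.1575, 0.1136]
tool_rot: [-0.077, 0.717, 0.093, 0.687]
force: [0.6, 0.6, -0.7]
finger_gap: 0.628
```

```bash
python3 - <<'E'
from h import *
go(.4408,.1969,.085,.053);print(R.from_quat(telemetry.sense()["tool_rot"]).as_matrix().round(3))
E
```

```text
tcp [0.466  0.1575 0.1136] jawyaw 0.242 q6 -0.178 gap 0.628 F [ 0.6  0.6 -0.7] t 21.88
SHIFT [ 0.0304  0.0434 -0.0139] TURN 0.189 rows>= 1.5
[[-0.045 -0.239  0.97 ]
 [ 0.018  0.971  0.239]
 [-0.999  0.028 -0.04 ]]
```

Emit:
step_arm([
  [0.005,0.022,-0.007,0.1],
  [0.015,0.0434,-0.0139,0.189],
  [0.03,0.0434,-0.0139,0.189],
  [0.03,0.0434,-0.0139,0.189],
  [0.03,0.0434,-0.0139,0.189],
])

```text
t: 22.3
tcp_pos: [0.4392, 0.1967, 0.0838]
tool_rot: [-0.012, 0.724, 0.025, 0.689]
force: [0.7, 0.1, -1.4]
finger_gap: 0.625
```

```bash
python3 - <<'E'
from h import *
p,im,H,S,V=wshot("w19")
go(.4408,.1969,.0065,.053)
E
```

```text
tcp [0.4404 0.1965 0.0845] jawyaw 0.053 q6 0.089 gap 0.626 F [ 0.1 -0.2 -1.1] t 22.35
SHIFT [ 0.0779 -0.0012  0.0041] TURN -0.0 rows>= 1.9
```

View pics/w19.png

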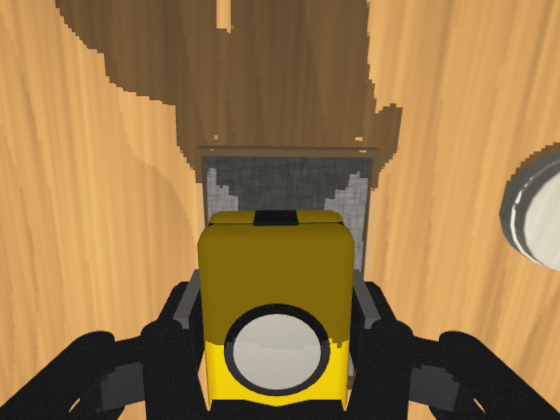

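```bash
python3 - <<'E'
from h import *
s=telemetry.sense(); r=R.from_quat(s["tool_rot"])
for x in (-.0325,.0015):
  for y in (-.038,.038): print(x,y,proj("wrist",s["tcp_pos"]+r.apply([x,y,-.0])).round(0))
# compartment end walls at z .014
import math
c=np.array([.4408,.1969]);a=.053;u=np.array([-math.sin(a),math.cos(a)])
for k in(-.045,.045): print(k,proj("wrist",np.r_[c+u*k,.014]).round(0))
E
```

```text
-0.0325 -0.038 [[275. 412.]]
-0.0325 0.038 [[275. 228.]]
0.0015 -0.038 [[276. 352.]]
0.0015 0.038 [[276. 198.]]
-0.045 [[281. 292.]]
0.045 [[282. 154.]]
```

Projected edges agree with the picture: the case's far edge is at row 228 and the rim's inner edge at row 154. Lowering.

Emit:
step_arm([
  [0.025,-0.001,0.002,0],
  [0.05,-0.001,0.003,0],
  [0.065,-0.0012,0.004,0],
  [0.075,-0.0012,0.004,0],
  [0.078,-0.0012,0.004,0],
  [0.078,-0.0012,0.004,0],
])

```text
t: 22.85
tcp_pos: [0.4413, 0.1961, 0.0068]
tool_rot: [-0.012, 0.723, 0.025, 0.69]
force: [-0.3, -0.3, -0.3]
finger_gap: 0.626
```

Emit:
step_arm([
  [0.001,0,0,0],
  [0.001,0,0,0],
])

```text
t: 23.02
tcp_pos: [0.442, 0.1958, 0.0065]
tool_rot: [-0.011, 0.723, 0.024, 0.691]
force: [-1.2, -1.0, 2.3]
finger_gap: 0.623
```

Emit:
step_arm([
  [0.0012,0,0,0],
  [0.0012,0,0,0],
])

```text
t: 23.18
tcp_pos: [0.442, 0.1958, 0.0063]
tool_rot: [-0.011, 0.723, 0.025, 0.691]
force: [-2.6, 0.2, 8.3]
finger_gap: 0.624
```

```bash
python3 - <<'E'
from h import *
p,im,H,S,V=wshot("w20")
im=optics.snapshot("side"); cv2.imwrite("pics/s20.png",cv2.resize(im[140:260,110:310,::-1],(800,480),interpolation=cv2.INTER_CUBIC))
E
```

```text
(no output)
```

View pics/w20.png

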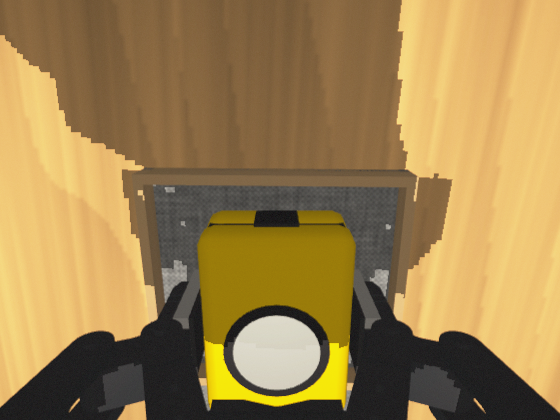

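View pics/s20.png

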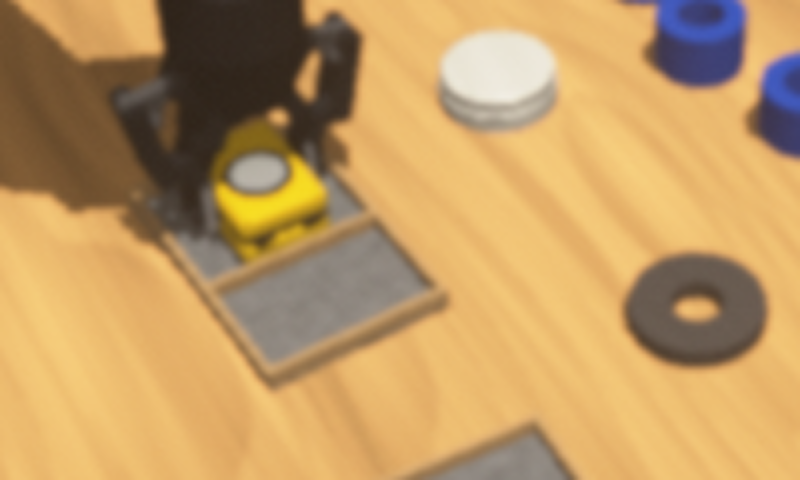

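The case is between the rims and reached the floor at the expected height. Releasing with a small opening, as the finger room is limited.

Emit:
step_arm([
  [0,0,-0.001,0],
  [0,0,-0.001,0],
  [0,0,-0.001,0],
  [0,0,-0.001,0],
], jaw=0.06)

```text
t: 23.62
tcp_pos: [0.4413, 0.1957, 0.0063]
tool_rot: [-0.011, 0.722, 0.025, 0.691]
force: [-0.2, 0.5, -1.0]
finger_gap: 0.704
```

Emit:
step_arm([
  [-0.008,0,0,0],
  [-0.02,0,0,0],
  [-0.03,0,0,0],
  [-0.03,0,0,0],
])

```text
t: 23.95
tcp_pos: [0.444, 0.1954, 0.0381]
tool_rot: [-0.011, 0.721, 0.025, 0.692]
force: [0.1, -0.3, -0.1]
finger_gap: 0.703
```

Emit:
step_arm([
  [-0.03,0,0,0],
  [-0.07,0,0,0],
  [-0.1,0,0,0],
  [-0.115,0,0,0],
  [-0.115,0,0,0],
])

```text
t: 24.37
tcp_pos: [0.4512, 0.1937, 0.1565]
tool_rot: [-0.011, 0.718, 0.025, 0.695]
force: [0.1, -0.5, 0.1]
finger_gap: 0.702
```

```bash
python3 - <<'E'
from h import *
p,im,H,S,V=wshot("w21")
im=optics.snapshot("top")
hsv=cv2.cvtColor(im,cv2.COLOR_RGB2HSV).astype(int);H,S,V=hsv[...,0],hsv[...,1],hsv[...,2]
m=(H>40)&(H<85)&(S>100)&(V>40);m[:180]=0;m[230:]=0
for c in blobs(m,60):
    print(cv2.boundingRect(c),yaw_of(ray("top",c[:,0],.017)[:,:2]))
go(.602,-.2257,.15,.0)
E
```

```text
(374, 198, 17, 17) (array([ 0.60259705, -0.22613177]), np.float32(0.7893039), [36.307945251464844, 36.978294372558594])
tcp [0.4487 0.1933 0.1533] jawyaw 0.051 q6 0.09 gap 0.704 F [-0.4  0.  -0.7] t 24.47
SHIFT [-0.0106 -0.4261  0.1318] TURN 0.051 rows>= 10.7
```

View pics/w21.png

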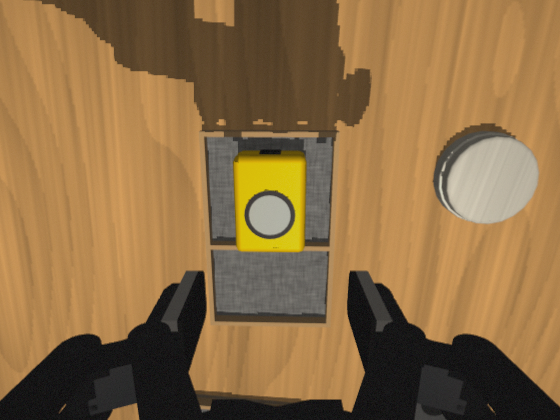

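```bash
python3 - <<'E'
from h import *
p,im,H,S,V=wshot("w22")
m=(H>22)&(H<34)&(S>150)&(V>40)
for c in blobs(m,800):
    print(cv2.boundingRect(c),yaw_of(ray("wrist",c[:,0],.038,p)[:,:2]))
u=np.array([-np.sin(.053),np.cos(.053)])
P=ray("wrist",[[270,155],[270,251]],.038,p)[:,:2]; print(P, (P-[.4408,.1969])@u)
P=ray("wrist",[[270,133],[270,244],[270,320]],.014,p)[:,:2]; print("rims",(P-[.4408,.1969])@u)
im=optics.snapshot("side"); cv2.imwrite("pics/s22.png",cv2.resize(im[140:260,110:310,::-1],(800,480),interpolation=cv2.INTER_CUBIC))
E
```

```text
(237, 151, 74, 103) (array([0.4426976, 0.1949277]), np.float32(-1.5137088), [52.530242919921875, 77.43889617919922])
[[0.43814518 0.23063623]
 [0.44154927 0.15745454]] [ 0.0338295  -0.03942976]
rims [ 0.04677358 -0.04360619 -0.11613215]
```

View pics/s22.png

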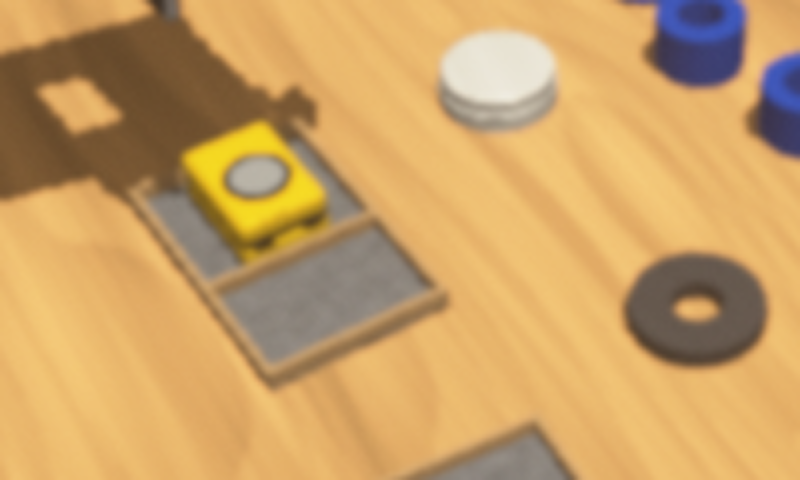

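The case lies flat in the wider compartment, with about 5–9 mm to each end wall, window up. Last is the small ball, at (0.6025, -0.226).

Emit:
step_arm([
  [0,-0.04,0.012,0],
  [0,-0.08,0.025,0],
  [0,-0.12,0.037,0],
  [0,-0.16,0.05,0],
  [0,-0.2,0.062,0],
  [0,-0.24,0.075,0],
  [0,-0.28,0.087,0],
  [0,-0.32,0.1,0],
])

```text
t: 25.23
tcp_pos: [0.5617, -0.1212, 0.1389]
tool_rot: [-0.01, 0.723, 0.025, 0.69]
force: [0.2, 1.6, -0.2]
finger_gap: 0.702
```

```bash
python3 - <<'E'
from h import *
go(.6025,-.2257,.15,.053)
E
```

```text
tcp [ 0.5617 -0.1212  0.1389] jawyaw 0.051 q6 -0.456 gap 0.702 F [ 0.2  1.6 -0.2] t 25.23
SHIFT [-0.0151 -0.1061  0.0349] TURN -0.002 rows>= 2.7
```

Emit:
step_arm([
  [-0.006,-0.04,0.012,0],
  [-0.012,-0.08,0.025,0],
  [-0.015,-0.106,0.035,0],
  [-0.015,-0.106,0.035,0],
  [-0.015,-0.106,0.035,0],
])

```text
t: 25.65
tcp_pos: [0.602, -0.2271, 0.1475]
tool_rot: [-0.008, 0.724, 0.025, 0.689]
force: [-0.2, 0.4, -0.7]
finger_gap: 0.702
```

```bash
python3 - <<'E'
from h import *
p,im,H,S,V=wshot("w23")
m=(H>40)&(H<85)&(S>100)&(V>40)
for c in blobs(m,300):
    print(cv2.boundingRect(c),yaw_of(ray("wrist",c[:,0],.017,p)[:,:2]))
go(.6025,-.2257,-.001,.053)
E
```

```text
(5, 107, 86, 75) (array([ 0.41972058, -0.19372923]), np.float32(0.3151009), [54.574256896972656, 67.48202514648438])
(260, 174, 50, 50) (array([ 0.60204572, -0.22505182]), np.float32(-1.5056508), [37.86073303222656, 39.14900588989258])
tcp [ 0.6012 -0.2253  0.1475] jawyaw 0.049 q6 -0.574 gap 0.699 F [-0.2  0.4 -0. ] t 25.7
SHIFT [ 0.1482 -0.0043  0.0088] TURN -0.004 rows>= 3.6
```

View pics/w23.png

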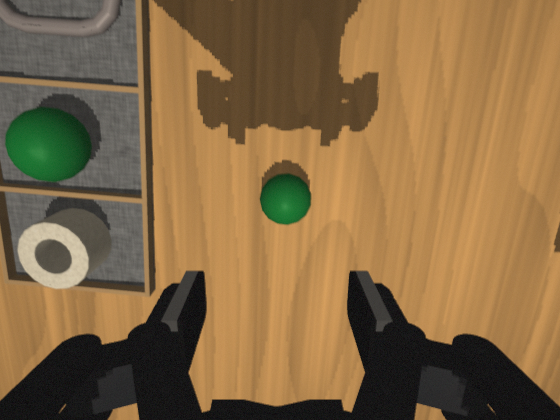

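The small ball (285,199), 38 mm across, is between the jaws; the larger one stays in its compartment at (48,145). Descending.

Emit:
step_arm([
  [0.035,-0.002,0.003,0],
  [0.07,-0.003,0.005,0],
  [0.1,-0.004,0.007,0],
  [0.125,-0.004,0.008,0],
  [0.14,-0.004,0.0085,0],
  [0.1465,-0.004,0.0085,0],
  [0.1465,-0.004,0.0085,0],
])

```text
t: 26.28
tcp_pos: [0.5999, -0.2225, -0.0013]
tool_rot: [-0.008, 0.727, 0.028, 0.686]
force: [-0.3, -0.3, 0.1]
finger_gap: 0.698
```

```bash
python3 - <<'E'
from h import *
p,im,H,S,V=wshot("w24")
go(.6022,-.2254,.0,.053)
E
```

```text
tcp [ 6.011e-01 -2.235e-01 -1.000e-04] jawyaw 0.051 q6 -0.571 gap 0.703 F [ 0.  -0.7  0.3] t 26.33
SHIFT [-0.0002 -0.002   0.001 ] TURN -0.002 rows>= 0.1
```

View pics/w24.png

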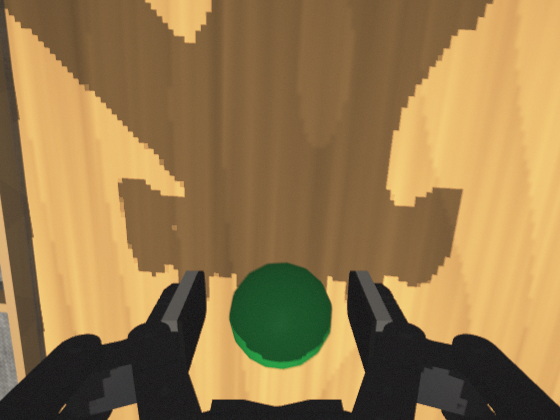

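The ball is centred at (280,315). Nudging 2 mm, then closing.

Emit:
step_arm([
  [0,-0.002,0.001,0],
  [0,-0.002,0.001,0],
])

```text
t: 26.5
tcp_pos: [0.6028, -0.2251, 0.0005]
tool_rot: [-0.009, 0.725, 0.027, 0.688]
force: [-0.0, 0.3, -0.1]
finger_gap: 0.704
```

Emit:
step_arm([
  [0,0,0,0],
  [0,0,0,0],
  [0,0,0,0],
  [0,0,0,0],
  [0,0,0,0],
], jaw=0.03, grip_force=30)

```text
t: 26.92
tcp_pos: [0.6032, -0.2253, 0.0016]
tool_rot: [-0.009, 0.725, 0.027, 0.688]
force: [-0.5, 2.0, 6.1]
finger_gap: 0.442
```

Emit:
step_arm([
  [-0.01,0,0,0],
  [-0.03,0,0,0],
  [-0.06,0,0,0],
  [-0.09,0,0,0],
  [-0.1,0,0,0],
  [-0.1,0,0,0],
])

```text
t: 27.42
tcp_pos: [0.6108, -0.229, 0.1053]
tool_rot: [-0.011, 0.723, 0.025, 0.691]
force: [-0.0, -0.8, 0.7]
finger_gap: 0.447
```

```bash
python3 - <<'E'
from h import *
p,im,H,S,V=wshot("w25")
go(.4453,.1116,.1,.053)
E
```

```text
tcp [ 0.6093 -0.2281  0.1029] jawyaw 0.051 q6 -0.574 gap 0.446 F [-0.2  0.2 -0.9] t 27.47
SHIFT [ 0.0184  0.3474 -0.146 ] TURN -0.002 rows>= 9.0
```

View pics/w25.png

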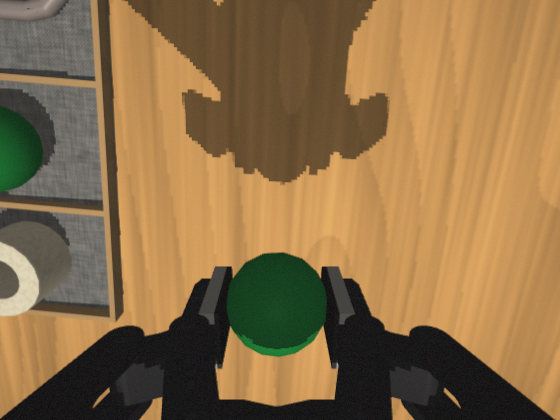

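Emit:
step_arm([
  [0,0.038,-0.015,0],
  [0.002,0.075,-0.03,0],
  [0.004,0.113,-0.046,0],
  [0.006,0.15,-0.062,0],
  [0.008,0.188,-0.078,0],
  [0.01,0.225,-0.094,0],
  [0.012,0.263,-0.11,0],
  [0.014,0.3,-0.126,0],
])

```text
t: 28.13
tcp_pos: [0.4649, 0.0668, 0.1007]
tool_rot: [-0.009, 0.725, 0.026, 0.688]
force: [0.6, 0.6, -1.3]
finger_gap: 0.446
```

```bash
python3 - <<'E'
from h import *
go(.4453,.1125,.08,.053)
E
```

```text
tcp [0.4649 0.0668 0.1007] jawyaw 0.051 q6 -0.175 gap 0.446 F [ 0.6  0.6 -1.3] t 28.13
SHIFT [ 0.0228  0.046  -0.0161] TURN -0.002 rows>= 1.3
```

Emit:
step_arm([
  [0.005,0.025,-0.01,0],
  [0.015,0.046,-0.016,0],
  [0.023,0.046,-0.016,0],
  [0.023,0.046,-0.016,0],
  [0.023,0.046,-0.016,0],
])

```text
t: 28.55
tcp_pos: [0.445, 0.1121, 0.0786]
tool_rot: [-0.009, 0.726, 0.026, 0.687]
force: [0.8, -0.4, -0.3]
finger_gap: 0.448
```

```bash
python3 - <<'E'
from h import *
p,im,H,S,V=wshot("w26")
go(.4453,.1125,.0065,.053)
E
```

```text
tcp [0.4457 0.1117 0.079 ] jawyaw 0.05 q6 -0.09 gap 0.445 F [ 0.3  0.  -0.4] t 28.6
SHIFT [ 0.0724 -0.001   0.0035] TURN -0.003 rows>= 1.7
```

View pics/w26.png

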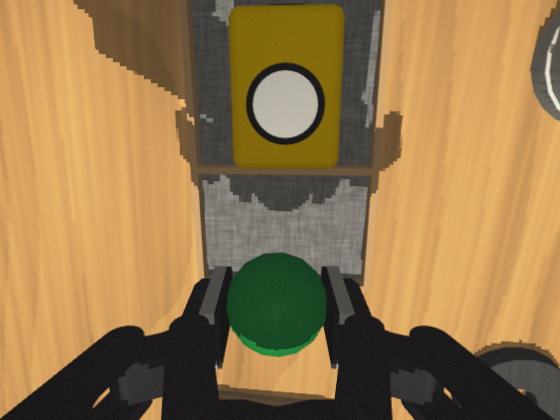

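The case sits inside its partition (near edge at row 167), and the ball is over the narrow compartment. Lowering.

Emit:
step_arm([
  [0.025,-0.001,0.002,0],
  [0.046,-0.001,0.003,0],
  [0.06,-0.001,0.0035,0],
  [0.069,-0.001,0.0035,0],
  [0.0718,-0.001,0.0035,0],
  [0.0718,-0.001,0.0035,0],
])

```text
t: 29.1
tcp_pos: [0.4456, 0.1118, 0.0067]
tool_rot: [-0.009, 0.726, 0.025, 0.687]
force: [0.2, -0.2, -0.0]
finger_gap: 0.443
```

Emit:
step_arm([
  [0.0015,0,0,0],
  [0.0015,0,0,0],
])

```text
t: 29.27
tcp_pos: [0.4462, 0.1115, 0.0058]
tool_rot: [-0.008, 0.725, 0.025, 0.688]
force: [-0.4, 0.6, -1.3]
finger_gap: 0.445
```

Emit:
step_arm([
  [0.0012,0,0,0],
  [0.0012,0,0,0],
])

```text
t: 29.43
tcp_pos: [0.4464, 0.1115, 0.0056]
tool_rot: [-0.008, 0.725, 0.025, 0.688]
force: [-0.8, 0.2, 3.1]
finger_gap: 0.443
```

Emit:
step_arm([
  [0,0,0,0],
  [0,0,0,0],
  [0,0,0,0],
  [0,0,0,0],
], jaw=0.052)

```text
t: 29.77
tcp_pos: [0.4466, 0.1116, 0.0058]
tool_rot: [-0.009, 0.725, 0.025, 0.688]
force: [-0.3, 0.7, 0.9]
finger_gap: 0.611
```

Emit:
step_arm([
  [-0.008,0,0,0],
  [-0.02,0,0,0],
  [-0.03,0,0,0],
  [-0.03,0,0,0],
])

```text
t: 30.1
tcp_pos: [0.4495, 0.1109, 0.0375]
tool_rot: [-0.009, 0.724, 0.025, 0.69]
force: [-0.3, -0.1, 0.4]
finger_gap: 0.613
```

Emit:
step_arm([
  [-0.035,0,0,0],
  [-0.07,0,0,0],
  [-0.1,0,0,0],
  [-0.13,0,0,0],
  [-0.15,0,0,0],
])

```text
t: 30.52
tcp_pos: [0.4576, 0.1076, 0.19]
tool_rot: [-0.009, 0.722, 0.025, 0.691]
force: [1.1, 0.6, 0.3]
finger_gap: 0.61
```

```bash
python3 - <<'E'
from h import *
p,im,H,S,V=wshot("w27")
go(.3,.5,.22)
E
```

```text
tcp [0.4599 0.1076 0.1926] jawyaw 0.048 q6 -0.084 gap 0.609 F [0.6 1.2 1.8] t 30.57
SHIFT [-0.0126  0.4001 -0.1416] TURN 0 rows>= 10.2
```

View pics/w27.png

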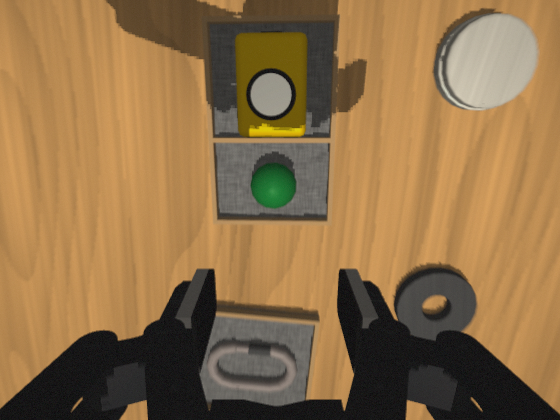

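The small ball stands in the narrower compartment at (273,186). Moving the arm aside for a final check.

Emit:
step_arm([
  [0,0.04,-0.012,0],
  [0,0.08,-0.024,0],
  [0,0.12,-0.036,0],
  [0,0.16,-0.05,0],
  [0,0.2,-0.065,0],
  [0,0.24,-0.08,0],
  [0,0.28,-0.095,0],
  [0,0.3,-0.105,0],
])

```text
t: 31.23
tcp_pos: [0.339, 0.4052, 0.2034]
tool_rot: [-0.009, 0.72, 0.026, 0.693]
force: [1.2, -0.4, -0.5]
finger_gap: 0.608
```

```bash
python3 - <<'E'
from h import *
im=optics.snapshot("top")
cv2.imwrite("pics/t28.png",cv2.resize(im[120:320,110:460,::-1],(800,457),interpolation=cv2.INTER_CUBIC))
s=optics.snapshot("side"); cv2.imwrite("pics/s28.png",cv2.resize(s[110:410,110:430,::-1],(640,600),interpolation=cv2.INTER_CUBIC))
hsv=cv2.cvtColor(im,cv2.COLOR_RGB2HSV).astype(int);H,S,V=hsv[...,0],hsv[...,1],hsv[...,2]
def sh(n,m,z,r):
    q=np.zeros_like(m);q[r[0]:r[1],r[2]:r[3]]=m[r[0]:r[1],r[2]:r[3]]
    for c in blobs(q,40): print(n,yaw_of(ray("top",c[:,0],z)[:,:2]))
g=(H>40)&(H<85)&(S>100)&(V>40)
sh("small",g,.021,(235,320,170,260)); sh("large",g,.028,(235,320,280,430))
sh("tape",(S<70)&(V>120),.042,(235,320,380,430))
sh("tin",(S<70)&(V>70),.0055,(170,225,165,215))
sh("plate",(V<75),.01,(180,225,262,308))
print(telemetry.sense()["force"],telemetry.sense()["t"])
E
```

```text
small (array([0.44598944, 0.11056108]), np.float32(-1.536164), [35.900978088378906, 36.328060150146484])
large (array([ 0.42953754, -0.19335112]), np.float32(-1.5460339), [48.29471969604492, 51.19212341308594])
tape (array([ 0.42921844, -0.27439197]), np.float32(-0.008430004), [52.190067291259766, 54.215213775634766])
tin (array([0.61033392, 0.21786998]), np.float32(0.044507384), [70.99655151367188, 71.45384979248047])
plate (array([ 0.60867938, -0.00231677]), np.float32(0.022239327), [72.29993438720703, 72.8774185180664])
[ 0.72352476 -0.52297193 -0.42064404] 31.3333
```

View pics/t28.png

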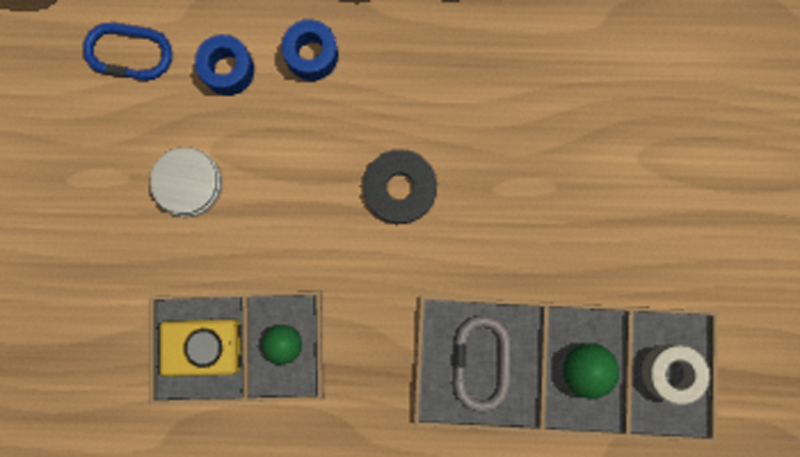

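View pics/s28.png

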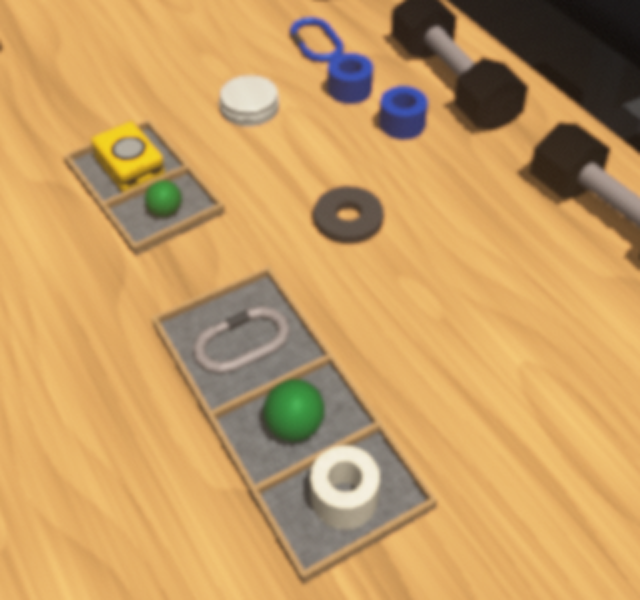

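Both views show all five things in their compartments. The tin and the plate are at the same image positions as before. Handing in.

```bash
python3 -c "
from station import manip
print(manip.sign_off())"
```

```text
the job is handed in; nothing more can be done
None
```

Both loan kits are made up and the job is handed in, at about 31 s of the 128 s allowed. I placed the things in the order you listed: carabiner, larger ball and tape roll in the long tray, then the stopwatch case and smaller ball in the short tray.

**Placing:** the last top and side pictures show each thing upright in its own compartment. The two balls and the roll measured within about 2–3 mm of their compartment centres. The carabiner and case were not measured in that last check.

**Stopwatch case:** it lies flat, window up, with its length turned along the compartment's width to leave room for the fingers. It has only about 5 mm to the partition on its near side.

**Left alone:** the tin measured within 1 mm of its starting place. The plate's starting place was not measured, but it looks unmoved in the before and after pictures. The blue look-alikes were not touched.

**Checks:** the largest force I read during the moves was about 10 N, when the larger ball touched its tray floor. No final check failed. The tool picked up a tilt of about 0.04–0.05 rad during the later moves, which showed no effect on the placings.

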